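# Load the screw-driving trial nest

### The arm

A 7-joint arm with a two-finger parallel gripper is mounted at the origin on the work surface. World frame = base frame: x ahead of the robot, y to its left, z up, the work surface at z = 0. Lengths are in m, angles in degrees, forces in N, time in s.
With the tool pointing down it reaches from about 0.425 to 0.875 m from the base axis. Payload 4.7 kg.
Tool frame: the origin (TCP) lies at the very end of the fingers, on their centre line; the grasp point (between the pads) lies 19 mm behind it; z points along the fingers, y is the line along which they close (so a half turn about z gives the same grasp; the last joint's range is limited). The gripper opens to 87 mm and grips with 3 to 60 N. Pads are 19 mm wide; open, the fingers measure 117 mm over their backs; the gripper's body (75 mm by 190 mm) begins 51 mm behind the grasp point.
Start: joints at [72.198, 18.392, -4.016, 83.108, 1.295, 78.541, -3.26], TCP at [0.207, -0.616, 0.223] pointing down, gripper open.
Joint ranges: [-163.93, 163.93], [-17.29, 119.83], [-79.2, 71.16], [3.27, 140.29], [-89.18, 269.18], [5.43, 117.66], [-154.24, 154.24]. Speed limits (degrees/s): [147.25, 147.25, 180, 180, 180, 180, 180].

### API

Orientations are given as [roll, pitch, yaw] about the fixed x, y, z axes, in that order (R = Rz(yaw) Ry(pitch) Rx(roll)).
In Python, from cell import get_obs, read_camera, sign_off, silhouettes gives the robot as it stands.
- The arm moves only by the tool play_rows, never from a script. Its argument "steps" is a list that holds one entry, the list of rows, each a list of 7 numbers: the shift along the tool's x, y, z in m, then the turn, a rotation vector about the tool's x, y, z in rad, then the finger opening in m, from 0 to 0.087. A call has 1 to 12 rows; each row shifts and turns the commanded pose from where the row before left it, along the tool's axes as they then stand; what a row does not reach is not made up. A row lasts 1/10 s, in which the tool goes at most 50 mm and 8.59 degrees, less where a joint would pass 70% of its speed; a pose out of reach is approached as far as the arm can. A call is refused whole if a number of a shift passes 0.05 or a number of a turn 0.15, either way. A call with a gripper value outside its range is refused whole. The fingers move at their own pace and stop on an object; "force" is the grip in N (left out, the last holds). Time passes only in rows, so rows that do not move let the fingers close. It gives the time, the measured TCP pose, the force, the opening and the grip force at its end, in the units of the state.
- get_obs(): the state, without advancing time (a new reading comes with each control period).
- read_camera(name): name is "side" or "top"; returns a dict with "frame" (400x640x3 uint8, red, green, blue), "intrinsics" (3x3 intrinsics, pixels), "view" (4x4, takes a point from world to camera coordinates). Camera axes: x right, y up, looking along -z (the intrinsics and any distortion apply to the point x, -y, -z); pixel columns grow to the right and rows downward; lengths in m; the calibration is good to about 2 mm. A picture is of the moment at which its call begins. There is no depth.
- sign_off(): hands the job in; it is judged then, once.
Trained networks look in the newest picture that a camera, given by its name, has taken for a name from the list of things; names that differ only in an ending like _2 or _b are one class to them, and where a whole thing is asked for, a point or a joint stands for the part that bears it (a point fixed in the world has none). Each returns a list of dicts, best first, with "p" (0 to 1); they miss things now and then, are a little off and sometimes report something else, mostly with a low value. They report only what shows in the picture. A call takes as long as a camera call.
- silhouettes(camera, name): "pixels" (400x640 bool, what is visible of it) and "extent" ([left, top, right, bottom] in pixels, round what is visible of it).
The state is a dict: "time_s": time; "qpos": joint angles; "joint_velocities": joint speeds; "effort": joint torques, N m; "tool_pos": TCP position; "tool_rot": TCP orientation; "force": force on the tool from outside, world axes, zero at the start; "wrist_torque": the same for the moment, N m; "grip_width": finger opening in m; "grasp_force": force on a finger pad.
Only numpy, scipy, OpenCV 4.12 (cv2) and the standard library are available. Lean on these libraries where they do the work, as an engineer would, in place of code of your own. Each camera call takes 0.05 s, during which the arm holds its last target. There are 200 camera calls.

### The job

Get the trial nest ready: holding the orange scraper block, wipe every brass offcut off the aluminium plate over its rear edge into the green trough (do not touch the offcuts with the fingers), and stand the scraper back on its blue pad. Then stand every dark grey module upright against the plate's front edge, each in front of a different purple bay with its terminal face still towards the robot, and once all of them stand there tip each forwards over that low edge, pushing high on it, so that it lies flat and lengthwise in its bay with the terminals up. Last, with everything in place, press the green start button all the way down and let go; leave the other things on the desk alone.

Things in the scene. Friction and masses are not known exactly. Their poses are not given: they have to be found in the camera images.
- nest: fixed nest. Aluminium plate 130 deep (x), 256 wide (y), 12 mm high, with 3 purple bays 80 mm apart. Origin on the desk, middle of the plate's front edge; x to the rear, away from the robot, y left, z up. Yellow ribs between bays (5 mm thick, y = -40, 40) and fences (8 mm, y = -124, 124) rise 10 mm above it. Green trough behind (x 130 to 196 mm): floor 2 mm above the desk, walls 28 mm high. Bare desk in front.
- bay0 (a point): point on the top of the plate's front edge, 12 mm above the desk, at the middle of the left purple bay; axes as the nest's
- bay1 (a point): point on the top of the plate's front edge, 12 mm above the desk, at the middle of the middle purple bay; axes as the nest's
- bay2 (a point): point on the top of the plate's front edge, 12 mm above the desk, at the middle of the right purple bay; axes as the nest's
- module0: dark grey module, a box 36 deep (x) x 50 wide (y) x 100 mm high (z), 150 to 310 g, may be absent. Starts standing upright; origin at the centre of the box, z from foot to top. Terminal face (green strips, white label) is the -x face and starts roughly towards the robot; a green stripe on top marks that side
- module1: dark grey module, a box 36 deep (x) x 50 wide (y) x 100 mm high (z), 150 to 310 g, may be absent. Starts standing upright; origin at the centre of the box, z from foot to top. Terminal face (green strips, white label) is the -x face and starts roughly towards the robot; a green stripe on top marks that side
- module2: dark grey module, a box 36 deep (x) x 50 wide (y) x 100 mm high (z), 150 to 310 g, may be absent. Starts standing upright; origin at the centre of the box, z from foot to top. Terminal face (green strips, white label) is the -x face and starts roughly towards the robot; a green stripe on top marks that side
- chip0: loose brass offcut, a block 16 x 14 x 8 mm, 15 g, on the plate; may be absent. Origin at its centre
- chip1: loose brass offcut, a block 16 x 14 x 8 mm, 15 g, on the plate; may be absent. Origin at its centre
- chip2: loose brass offcut, a block 16 x 14 x 8 mm, 15 g, on the plate; may be absent. Origin at its centre
- chip3: loose brass offcut, a block 16 x 14 x 8 mm, 15 g, on the plate; may be absent. Origin at its centre
- chip4: loose brass offcut, a block 16 x 14 x 8 mm, 15 g, on the plate; may be absent. Origin at its centre
- scraper: orange scraper block standing on its black rubber sole, 160 g: foot 40 (x) x 62 (y) x 14 mm high, above it a grip 24 (x) x 56 (y) mm from 14 to 60 mm high. Origin at the centre of the sole; z up. The flat long sides of the foot (+x or -x) push the offcuts
- pad: blue pad fixed to the desk, 90 (x) x 130 (y) x 2 mm thick, home of the scraper. Origin at the centre of its underside
- start (a joint): travel of the green round start button, 0 up, 0.006 m fully down; spring, 5 N fully down; springs back
- start_top (a point): centre of the top of the green start button (32 mm across) on a grey console 90 x 90 x 40 mm high
- mug: blue mug, leave alone
- screw_jar: clear jar 60 mm across, 60 mm high, leave alone
- marker: red marker pen, leave alone
- relay: small blue relay 30 x 30 x 40 mm, leave alone
- tape: roll of yellow tape 90 mm across, leave alone

How it is judged (in metres and radians):
On the way, in this order (a step that is already met when the one before it is completed fails the run):
1. every brass offcut has been wiped into the green trough (x of chip0 in the frame of nest between 0.131 and 0.197 m and y of chip0 in the frame of nest between -0.125 and 0.125 m and height (world z) of each of chip0, chip1, chip2, chip3, chip4 below 0.0145 m and x of chip1 in the frame of nest between 0.131 and 0.197 m and y of chip1 in the frame of nest between -0.125 and 0.125 m and x of chip2 in the frame of nest between 0.131 and 0.197 m and y of chip2 in the frame of nest between -0.125 and 0.125 m and x of chip3 in the frame of nest between 0.131 and 0.197 m and y of chip3 in the frame of nest between -0.125 and 0.125 m and x of chip4 in the frame of nest between 0.131 and 0.197 m and y of chip4 in the frame of nest between -0.125 and 0.125 m), for 0.2 s.
2. the scraper stands on its blue pad again, released (x of scraper in the frame of pad between -0.03 and 0.03 m and y of scraper in the frame of pad between -0.04 and 0.04 m and angle between scraper's own z axis and vertical below 0.1 rad and height (world z) of scraper below 0.01 m and contact force between the fingers and scraper below 0.1 N), for 0.2 s.
3. every module stands upright on the desk against the plate's front edge (gap under 18 mm), each before its own bay, squarely, released (angle between each of module0, module1, module2's own z axis and vertical below 0.1 rad and height (world z) of each of module0, module1, module2 below 0.06 m and (y of module0 in the frame of bay0 between -0.02 and 0.02 m or y of module0 in the frame of bay1 between -0.02 and 0.02 m or y of module0 in the frame of bay2 between -0.02 and 0.02 m) and x of module0 in the frame of nest between -0.036 and -0.01 m and angle between the x axis of each of module0, module1, module2 and the x axis of nest, either way round below 0.2 rad and contact force between the fingers and module0 below 0.1 N and (y of module1 in the frame of bay0 between -0.02 and 0.02 m or y of module1 in the frame of bay1 between -0.02 and 0.02 m or y of module1 in the frame of bay2 between -0.02 and 0.02 m) and x of module1 in the frame of nest between -0.036 and -0.01 m and contact force between the fingers and module1 below 0.1 N and (y of module2 in the frame of bay0 between -0.02 and 0.02 m or y of module2 in the frame of bay1 between -0.02 and 0.02 m or y of module2 in the frame of bay2 between -0.02 and 0.02 m) and x of module2 in the frame of nest between -0.036 and -0.01 m and contact force between the fingers and module2 below 0.1 N), for 0.2 s.
4. every module lies flat in a bay, terminals up (angle between each of module0, module1, module2's own x axis and vertical above 3.04 rad and (y of module0 in the frame of bay0 between -0.02 and 0.02 m or y of module0 in the frame of bay1 between -0.02 and 0.02 m or y of module0 in the frame of bay2 between -0.02 and 0.02 m) and x of module0 in the frame of nest between 0.004 and 0.078 m and height (world z) of module0 between 0.025 and 0.035 m and angle between the z axis of each of module0, module1, module2 and the x axis of nest, either way round below 0.2 rad and contact force between the fingers and module0 below 0.1 N and linear speed of each of module0, module1, module2 below 0.02 m/s and (y of module1 in the frame of bay0 between -0.02 and 0.02 m or y of module1 in the frame of bay1 between -0.02 and 0.02 m or y of module1 in the frame of bay2 between -0.02 and 0.02 m) and x of module1 in the frame of nest between 0.004 and 0.078 m and height (world z) of module1 between 0.025 and 0.035 m and contact force between the fingers and module1 below 0.1 N and (y of module2 in the frame of bay0 between -0.02 and 0.02 m or y of module2 in the frame of bay1 between -0.02 and 0.02 m or y of module2 in the frame of bay2 between -0.02 and 0.02 m) and x of module2 in the frame of nest between 0.004 and 0.078 m and height (world z) of module2 between 0.025 and 0.035 m and contact force between the fingers and module2 below 0.1 N), for 0.2 s.
5. the start button is pressed fully down (value of joint start above 0.0045 m), for 0.05 s.
At the end, for the whole second after the job is handed in: Offcuts in the trough; scraper upright on the pad (within 30 mm in x, 40 mm in y of its centre); each module flat, terminals up, centre within 20 mm in y of a bay's middle, 4 to 78 mm behind the front edge, within 0.2 rad of the nest's x; all released, at rest; button up (all of step 1 and all of step 2 and all of step 4 and value of joint start below 0.002 m); the robot touches nothing.
It fails at once if the fingers touch a brass offcut (contact force between the fingers and chip0 above 0.3 N or contact force between the fingers and chip1 above 0.3 N or contact force between the fingers and chip2 above 0.3 N or contact force between the fingers and chip3 above 0.3 N or contact force between the fingers and chip4 above 0.3 N).
It fails at once if another thing on the desk is moved more than 3 cm (distance of any of mug, screw_jar, marker, relay, tape from where it was at the start of the episode above 0.03 m).
Of module0, module1, module2 only 2 to 3 are there at a start; the rules pass over those that are not, and their reading is None.
Of chip0, chip1, chip2, chip3, chip4 only 3 to 5 are there at a start; the rules pass over those that are not, and their reading is None.
At some moment in a run one of chip0, chip1, chip2, chip3, chip4, scraper may be knocked a few centimetres aside while the robot is not near it.
It also fails if it takes over 210 s, if anything falls off the work surface, if the arm or the gripper's body presses on something with over 40 N, if the wrist force passes 120 N, or if a joint passes its speed limit or range.

## Working session

There is one attempt and no reset: what is moved stays moved. The work goes in short steps, Python scripts to look and compute and a tool call to move; the robot and the scene stay as the last step left them, time stands still between calls to the robot, and variables do not carry over. Pictures are saved under pics/ and viewed, at most 14 in all, crops included, and the job is handed in when it is done.

Besides the shell and the picture viewer there is one more tool, called after "Call:" as name([rows], argument=value, ...), one row to a line, values as JSON. play_rows: Moves the arm, as the interface text tells. Its arguments: {"type":"object","properties":{"steps":{"type":"array","items":{"type":"array","items":{"type":"array","items":{"type":"number"}}}},"force":{"type":"number"}},"required":["steps"]}

```bash
ls; mkdir -p pics
cat > h.py <<'E'
from cell import get_obs, read_camera, silhouettes, sign_off
import numpy as np, cv2
def cam(n):
    c=read_camera(n); return c
def ray(c,px):
    K=np.array(c["intrinsics"]);V=np.array(c["view"])
    d=np.linalg.inv(K)@np.array([px[0],px[1],1.]); d=np.array([d[0],-d[1],-d[2]])
    R=V[:3,:3];o=-R.T@V[:3,3]; return o,R.T@d
def at(c,px,z):
    o,d=ray(c,px); return o+d*(z-o[2])/d[2]
def proj(c,p):
    K=np.array(c["intrinsics"]);V=np.array(c["view"])
    q=V[:3,:3]@np.array(p)+V[:3,3]; u=K@np.array([q[0],-q[1],-q[2]]); return u[:2]/u[2]
E
python3 - <<'E'
from h import *
o=get_obs(); print(o)
for n in ("top","side"):
    c=cam(n); cv2.imwrite(f"pics/{n}0.png",c["frame"][:,:,::-1]); print(n,[k for k in c],c["intrinsics"],-np.array(c["view"])[:3,:3].T@np.array(c["view"])[:3,3])
E
```

```text
pics
{'time_s': 0.0, 'qpos': array([72.19901278, 18.43812877, -4.0175961 , 83.17594755,  1.2933989 ,
       78.53831229, -3.26041658]), 'joint_velocities': array([0.06440243, 0.02015954, 0.01401071, 0.03640455, 0.01280673,
       0.10361212, 0.01622609]), 'effort': array([ 4.98676254e-04, -4.91289675e+01, -4.03712187e-01, -3.12531531e+01,
       -6.38311403e-02,  4.38601209e-02,  1.63949699e-04]), 'tool_pos': array([ 0.20722697, -0.61550381,  0.22146315]), 'tool_rot': array([-1.79892773e+02,  3.47223019e-03,  1.86119862e+01]), 'force': array([-0.61611883, -0.01046802, -0.22575307]), 'wrist_torque': array([ 0.02217275, -0.03095283, -0.02070791]), 'grasp_force': 0.0, 'grip_width': 0.08748045395323958}
top ['frame', 'intrinsics', 'view'] [[362.34655949   0.         319.43226449]
 [  0.         362.34655949 204.31542817]
 [  0.           0.           1.        ]] [ 0.4150878  -0.00432825  0.95267524]
side ['frame', 'intrinsics', 'view'] [[368.86764838   0.         321.25192577]
 [  0.         368.86764838 199.87335703]
 [  0.           0.           1.        ]] [0.18260998 0.72072921 0.89055169]
```

View pics/top0.png

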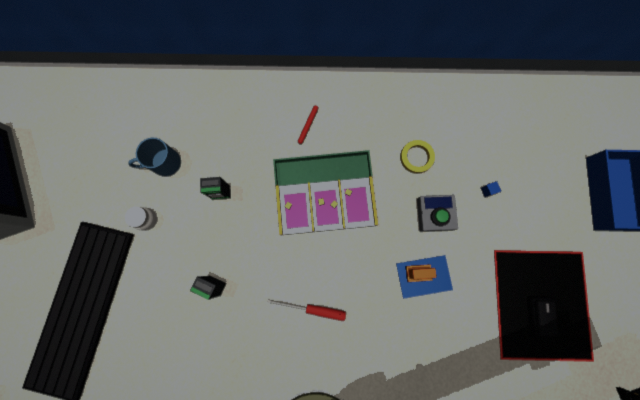

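View pics/side0.png

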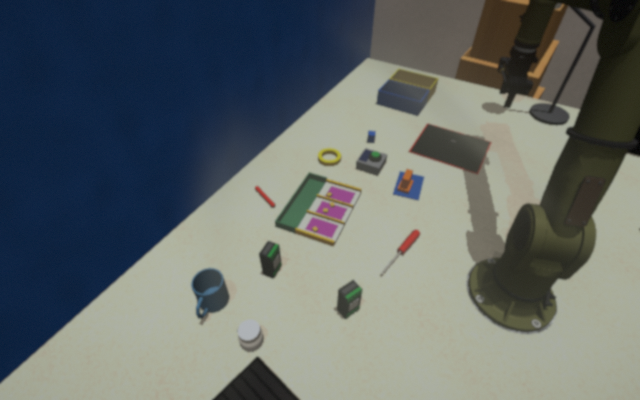

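The top view shows the nest at about (325,195), two modules at (215,188) and (208,287), the scraper on its pad at (422,273), the button at (442,216), and a few offcuts on the plate. Next I'll measure these.

```bash
cat > m.py <<'E'
from h import *
c=cam("top"); s=cam("side")
def cen(m): 
    y,x=np.nonzero(m); return x.mean(),y.mean()
for n,z in (("nest",.012),("module0",.05),("scraper",.03),("pad",.002),("start",.04),("chip0",.016),("mug",.04),("screw_jar",.03),("marker",.01),("relay",.02),("tape",.01)):
    for r in silhouettes("top",n)[:6]:
        if r["p"]<.3: continue
        m=r["pixels"].astype(np.uint8); pts=np.argwhere(m)[:,::-1].astype(np.float32)
        W=np.array([at(c,p,z)[:2] for p in pts]).astype(np.float32)
        (a,b),wh,ang=cv2.minAreaRect(W*1000)
        print(n,round(r["p"],2),len(pts),"cen",W.mean(0).round(4),"rect",np.round([a,b],1),np.round(wh,1),round(ang,1))
f=c["frame"]; cv2.imwrite("pics/nest.png",cv2.resize(f[140:250,260:390,::-1],None,fx=6,fy=5.4,interpolation=cv2.INTER_CUBIC))
E
python3 m.py
```

```text
nest 0.8 7378 cen [ 0.6075 -0.0124] rect [608.4 -12.1] [207.7 262.1] 6.6
module0 0.6 602 cen [0.3599 0.2683] rect [360.4 268.1] [73.9 54.4] 65.7
scraper 0.8 444 cen [ 0.4015 -0.2537] rect [ 401.6 -255.3] [39.3 73.1] 1.0
pad 0.78 1329 cen [ 0.3904 -0.2753] rect [ 393.6 -271.2] [ 89.5 132. ] 9.5
pad 0.56 7323 cen [ 0.6096 -0.0123] rect [609.8 -11.4] [211.1 265. ] 6.5
chip0 0.48 192 cen [ 0.622  -0.4498] rect [ 622.1 -450. ] [29.5 46.4] 23.5
mug 0.55 1360 cen [0.6866 0.4292] rect [689.1 427.4] [132.8  90.9] 74.2
mug 0.45 209 cen [0.7816 0.0365] rect [783.  36.] [ 14.8 110. ] 67.9
screw_jar 0.63 552 cen [0.5273 0.4599] rect [526.5 460.7] [54.4 78.9] 1.0
marker 0.63 230 cen [0.7947 0.0373] rect [795.9  37. ] [ 16.1 117.4] 67.7
marker 0.6 7271 cen [ 0.6075 -0.0121] rect [609.  -12.4] [207.  260.8] 6.6
relay 0.72 211 cen [ 0.6217 -0.4483] rect [ 621.5 -448. ] [31.4 48.7] 22.7
tape 0.67 527 cen [ 0.7098 -0.2604] rect [ 710.4 -260.2] [85.8 93.4] 43.9
```

View pics/nest.png

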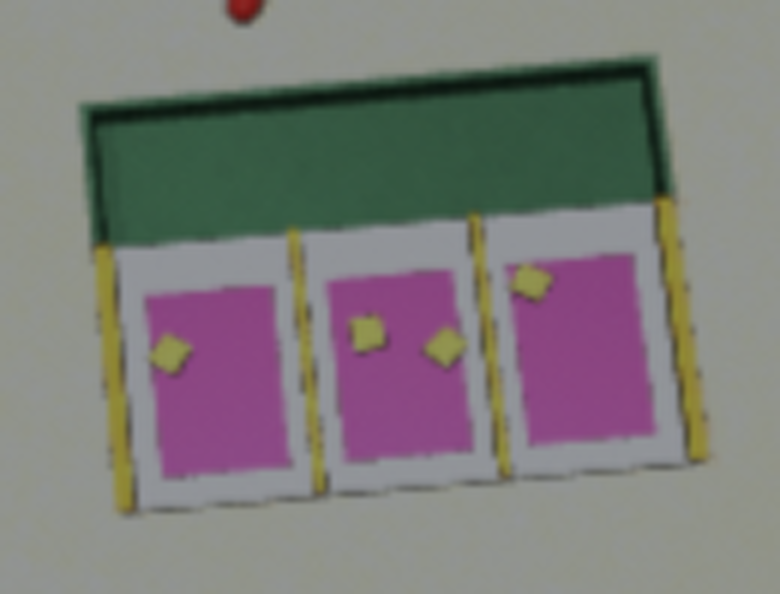

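The crop shows four offcuts: left bay (170,353), middle bay (367,334) and (445,347), right bay (530,283). The top view shows only two modules. I'll fit poses now: the nest from its purple and yellow corners, the boxes by silhouette.

```bash
cat > fit.py <<'E'
from h import *
from scipy.optimize import minimize, least_squares
def Rz(a): return np.array([[np.cos(a),-np.sin(a),0],[np.sin(a),np.cos(a),0],[0,0,1]])
def boxmask(c,boxes,x,y,a):
    m=np.zeros((400,640),np.uint8)
    for (x0,x1,y0,y1,z0,z1) in boxes:
        P=np.array([proj(c,Rz(a)@[i,j,k]+[x,y,0]) for i in(x0,x1) for j in(y0,y1) for k in(z0,z1)])
        cv2.fillConvexPoly(m,np.round(cv2.convexHull(P.astype(np.float32))*16).astype(np.int32),1,shift=4)
    return m>0
def fitbox(obs,boxes,g):
    # obs: list of (cam, mask)
    def cost(v):
        t=0
        for c,m in obs:
            b=boxmask(c,boxes,v[0],v[1],v[2]*10); t+=1-(b&m).sum()/max(1,(b|m).sum())
        return t
    best=None
    for a0 in g[2]:
        r=minimize(cost,[g[0],g[1],a0/10],method="Nelder-Mead",options=dict(initial_simplex=[[g[0],g[1],a0/10],[g[0]+.015,g[1],a0/10],[g[0],g[1]+.015,a0/10],[g[0],g[1],a0/10+.03]],xatol=1e-5,fatol=1e-4))
        if best is None or r.fun<best.fun: best=r
    return best.x*[1,1,10],best.fun
MOD=[(-.018,.018,-.025,.025,0,.1)]
SCR=[(-.02,.02,-.031,.031,.002,.016),(-.012,.012,-.028,.028,.016,.062)]
def masks(c,n,name,near,r,pmin=.1):
    # network mask whose centroid is close to the projected spot
    p=proj(c,near); out=None
    for s in silhouettes(n,name):
        y,x=np.nonzero(s["pixels"])
        if len(x) and np.hypot(x.mean()-p[0],y.mean()-p[1])<r and s["p"]>pmin and (out is None or s["p"]>out[0]): out=(s["p"],s["pixels"].astype(bool))
    return out
E
cat > m2.py <<'E'
from fit import *
c=cam("top"); s=cam("side")
f=c["frame"].astype(int); R,G,B=f[...,0],f[...,1],f[...,2]
# nest
up=lambda X,Y:(260+X/6-.4,140+Y/5.4-.4)
obs=[(up(97,245),(.13,.128,.022)),(up(672,200),(.13,-.128,.022)),(up(708,460),(0,-.128,.022)),(up(118,510),(0,.128,.022))]
pur=((R-G>40)&(B-G>40)).astype(np.uint8); pur[:,:260]=0; pur[:,390:]=0
n,l,st,ce=cv2.connectedComponentsWithStats(pur); bl=sorted([tuple(ce[i]) for i in range(1,n) if st[i,4]>100]); print(bl)
W=[at(c,(b[0],b[1]),.012) for b in bl]; print("purple",np.round(W,4))
def res(v):
    return np.concatenate([proj(c,Rz(v[2])@p+[v[0],v[1],0])-u for u,p in obs]+[[((Rz(v[2]).T@(w-[v[0],v[1],0]))[1]-yy)*380] for w,yy in zip(W,(.08,0,-.08))])
r=least_squares(res,[.52,-.01,.1]); print("nest",r.x.round(4),np.degrees(r.x[2]).round(2),res(r.x).round(2)); N=r.x
bay=(R-B>45)&(G-B>30); bay=bay.astype(np.uint8)
# chips
n,l,st,ce=cv2.connectedComponentsWithStats(bay)
for i in range(1,n):
    w=Rz(N[2]).T@(at(c,ce[i],.018)-[N[0],N[1],0])
    if 0<w[0]<.15 and abs(w[1])<.13: print("yel",st[i,4],w[:2].round(4))
for near in ([.43,.26,.05],[.36,.27,.05],[.65,.25,.05],[.6,.25,.05]):
    for (cc,nm) in ((c,"top"),(s,"side")):
        q=masks(cc,nm,"module0",near,40); print(near,nm,q and (round(q[0],2),q[1].sum(),np.argwhere(q[1]).mean(0)[::-1].round(1)))
np.savez("nest.npz",N=N)
E
python3 m2.py
```

```text
[(np.float64(296.320813771518), np.float64(210.47261345852894)), (np.float64(325.981228668942), np.float64(207.82423208191128)), (np.float64(356.90995260663504), np.float64(205.20221169036336))]
purple [[ 0.5569  0.0611  0.012 ]
 [ 0.5653 -0.0167  0.012 ]
 [ 0.5737 -0.0979  0.012 ]]
nest [ 0.5071 -0.024   0.1095] 6.28 [-0.39 -0.03  0.53 -0.42  0.37  0.26 -0.28  0.11 -0.31  0.36 -0.28]
yel 147 [ 0.0659 -0.1243]
yel 81 [ 0.0653 -0.0396]
yel 81 [0.0654 0.0406]
yel 146 [0.065 0.125]
yel 24 [ 0.095  -0.0606]
yel 25 [0.0765 0.0128]
yel 23 [ 0.0673 -0.0202]
yel 24 [0.0739 0.1005]
[0.43, 0.26, 0.05] top (0.64, np.int64(603), array([208.3, 286.6]))
[0.43, 0.26, 0.05] side (0.92, np.int64(732), array([349.2, 298.1]))
[0.36, 0.27, 0.05] top (0.64, np.int64(603), array([208.3, 286.6]))
[0.36, 0.27, 0.05] side (0.92, np.int64(732), array([349.2, 298.1]))
[0.65, 0.25, 0.05] top (0.63, np.int64(594), array([215.2, 188. ]))
[0.65, 0.25, 0.05] side (0.68, np.int64(640), array([270.3, 258.8]))
[0.6, 0.25, 0.05] top (0.63, np.int64(594), array([215.2, 188. ]))
[0.6, 0.25, 0.05] side (0.68, np.int64(640), array([270.3, 258.8]))
```

```bash
cat > m3.py <<'E'
from fit import *
c=cam("top"); s=cam("side")
def loc(name,near,boxes,angs):
    o=[]
    for cc,nm in ((c,"top"),(s,"side")):
        q=masks(cc,nm,name,near,40)
        if q: o.append((cc,q[1]))
    x,f=fitbox(o,boxes,(near[0],near[1],angs)); print(name,len(o),x[:2].round(4),"yaw",np.degrees(x[2]).round(1),"cost",round(f,3))
import sys
A=[-.6,-.2,.2,.6,1.0]
loc("module0",[.37,.27,.05],MOD,A); loc("module0",[.61,.26,.05],MOD,A)
loc("scraper",[.40,-.256,.03],SCR,[-.3,0,.3]); loc("pad",[.393,-.271,.001],[(-.045,.045,-.065,.065,0,.002)],[0,.2])
loc("start",[.54,-.31,.02],[(-.045,.045,-.045,.045,0,.04)],[-.2,0,.2])
f=c["frame"].astype(int); g=(f[...,1]-f[...,0]>25)&(f[...,1]-f[...,2]>15); g[:, :410]=0; g[:,470:]=0; g[240:]=0; g[:180]=0
y,x=np.nonzero(g); print("btn",len(x),at(c,(x.mean(),y.mean()),.046))
E
python3 m3.py
```

```text
module0 2 [0.3604 0.2672] yaw -15.0 cost 0.15
module0 2 [0.6042 0.2651] yaw 3.4 cost 0.177
scraper 2 [ 0.4036 -0.2553] yaw 8.1 cost 0.304
pad 2 [ 0.3936 -0.2722] yaw 11.3 cost 0.708
start 1 [ 0.5376 -0.2895] yaw 20.3 cost 0.916
btn 132 [ 0.54563443 -0.30875287  0.046     ]
```

```bash
cat > plan.py <<'E'
import sys,json
from h import *
from scipy.spatial.transform import Rotation as Ro
# usage: plan.py g  x,y,z,yaw[,n] ... ; "n:" prefix -> x,y in nest frame (m), yaw relative to nest
N=np.load("nest.npz")["N"]
def tgt(a):
    nest=a.startswith("n:"); v=[float(t) for t in a.replace("n:","").split(",")]
    if nest:
        x,y=v[0],v[1]; ca,sa=np.cos(N[2]),np.sin(N[2]); v[0],v[1]=N[0]+ca*x-sa*y,N[1]+sa*x+ca*y; v[3]+=np.degrees(N[2])
    return v
if __name__=="__main__":
    o=get_obs(); p=np.array(o["tool_pos"]);R=Ro.from_euler("xyz",o["tool_rot"],degrees=True); g=float(sys.argv[1])
    print("t",round(o["time_s"],1),"at",p.round(4),np.round(o["tool_rot"],2),"w",round(o["grip_width"],4),"F",np.round(o["force"],1))
    for a in sys.argv[2:]:
        v=tgt(a); q=np.array(v[:3]); Q=Ro.from_euler("xyz",[180,0,v[3]],degrees=True)
        dr=(R.inv()*Q).as_rotvec(); n=max(int(v[4]) if len(v)>4 else 1,int(np.ceil(np.abs(dr).max()/.149)),int(np.ceil(np.linalg.norm(q-p)/.045)))
        p0,R0=p,R; out=[]
        for i in range(1,n+1):
            d=R.inv().apply(p0+(q-p0)*i/n-p).round(4); w=(R.inv()*R0*Ro.from_rotvec(dr*i/n)).as_rotvec().round(3)
            out.append([*(d+0.).tolist(),*(w+0.).tolist(),g]); p=p+R.apply(d); R=R*Ro.from_rotvec(w)
        print(n,"rows:",json.dumps(out).replace(" ",""))
E
python3 plan.py 0.06 0.4036,-.2553,.16,98,11
```

```text
t 1.9 at [ 0.2074 -0.616   0.2226] [180.     0.    18.61] w 0.0873 F [-0.5  0.2  0.6]
11 rows: [[0.0274,-0.0254,0.0057,0.0,0.0,-0.126,0.06],[0.0303,-0.0217,0.0057,0.0,0.0,-0.126,0.06],[0.0328,-0.0178,0.0057,0.0,0.0,-0.126,0.06],[0.0349,-0.0135,0.0056,0.0,0.0,-0.126,0.06],[0.0362,-0.009,0.0057,0.0,0.0,-0.126,0.06],[0.0371,-0.0044,0.0057,0.0,0.0,-0.126,0.06],[0.0373,0.0003,0.0057,0.0,0.0,-0.126,0.06],[0.037,0.005,0.0057,0.0,0.0,-0.126,0.06],[0.0361,0.0096,0.0057,0.0,0.0,-0.126,0.06],[0.0345,0.014,0.0057,0.0,0.0,-0.126,0.06],[0.0326,0.0183,0.0057,0.0,0.0,-0.126,0.06]]
```

Call:
play_rows([
  [[0.0274,-0.0254,0.0057,0,0,-0.126,0.06],[0.0303,-0.0217,0.0057,0,0,-0.126,0.06],[0.0328,-0.0178,0.0057,0,0,-0.126,0.06],[0.0349,-0.0135,0.0056,0,0,-0.126,0.06],[0.0362,-0.009,0.0057,0,0,-0.126,0.06],[0.0371,-0.0044,0.0057,0,0,-0.126,0.06],[0.0373,0.0003,0.0057,0,0,-0.126,0.06],[0.037,0.005,0.0057,0,0,-0.126,0.06],[0.0361,0.0096,0.0057,0,0,-0.126,0.06],[0.0345,0.014,0.0057,0,0,-0.126,0.06],[0.0326,0.0183,0.0057,0,0,-0.126,0.06],[0,0,0,0,0,0,0.06]],
], force=25)

```text
time_s: 3.05
tool_pos: [0.406, -0.2497, 0.1597]
tool_rot: [180.0, -0.1, 98.6]
force: [0.7, -0.3, -0.1]
grip_width: 0.0596
grasp_force: 0.0
```

```bash
python3 plan.py 0.06 0.4036,-.2553,.031,98,4
python3 - <<'E'
from h import *
for i,n in enumerate(("top","side")):
    c=cam(n); p=proj(c,[.4036,-.2553,.06]).astype(int)
    f=c["frame"][max(0,p[1]-50):p[1]+50,p[0]-65:p[0]+65,::-1]
    b=cv2.resize(f,(400,300),interpolation=cv2.INTER_CUBIC); a=b if i==0 else np.hstack([a,b])
cv2.imwrite("pics/g1.png",a)
E
```

```text
t 3.0 at [ 0.406  -0.2497  0.1597] [ 1.7995e+02 -1.0000e-01  9.8640e+01] w 0.0596 F [ 0.7 -0.3 -0.1]
4 rows: [[-0.0013,-0.0008,0.0322,0.0,0.0,0.003,0.06],[-0.0014,-0.0009,0.0321,0.0,-0.001,0.003,0.06],[-0.0013,-0.0008,0.0322,0.001,0.0,0.002,0.06],[-0.0013,-0.0008,0.0322,0.0,-0.001,0.003,0.06]]
```

View pics/g1.png

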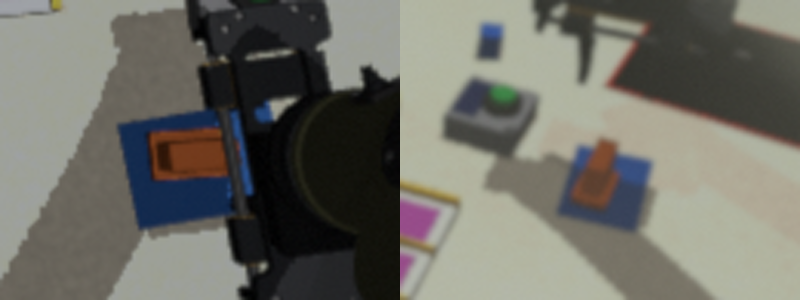

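The left half (top) shows the scraper on its pad at about (187,155), partly hidden by the wrist. The right half (side) shows it standing unmoved. I'll go most of the way down and re-check.

Call:
play_rows([
  [[0,0,0.03,0,0,0,0.06],[0,0,0.03,0,0,0,0.06],[0,0,0.015,0,0,0,0.06],[0,0,0,0,0,0,0.06],[0,0,0,0,0,0,0.06]],
])

```text
time_s: 3.65
tool_pos: [0.4034, -0.2564, 0.0854]
tool_rot: [180.0, 0.0, 97.9]
force: [0.3, -0.1, -0.0]
grip_width: 0.0602
grasp_force: 0.0
```

```bash
python3 plan.py 0.06 0.4036,-.2553,.033,98,3
```

```text
t 3.6 at [ 0.4034 -0.2564  0.0854] [1.7999e+02 2.0000e-02 9.7900e+01] w 0.0602 F [ 0.3 -0.1 -0. ]
3 rows: [[0.0004,0.0001,0.0175,0.0,0.0,-0.001,0.06],[0.0003,0.0001,0.0175,0.0,0.0,0.0,0.06],[0.0004,0.0002,0.0174,0.0,0.0,-0.001,0.06]]
```

Call:
play_rows([
  [[0,0,0.02,0,0,0,0.06],[0,0,0.02,0,0,0,0.06],[0,0,0.017,0,0,0,0.06],[0,0,0,0,0,0,0.06],[0,0,0,0,0,0,0.015],[0,0,0,0,0,0,0.015],[0,0,0,0,0,0,0.015],[0,0,0,0,0,0,0.015],[0,0,0,0,0,0,0.015]],
], force=25)

```text
time_s: 4.55
tool_pos: [0.4038, -0.2555, 0.0284]
tool_rot: [180.0, 0.0, 98.0]
force: [-0.7, -0.6, -0.1]
grip_width: 0.0279
grasp_force: 0.0
```

Call:
play_rows([
  [[0,0,0,0,0,0,0.015],[0,0,0,0,0,0,0.015],[0,0,0,0,0,0,0.015],[0,0,0,0,0,0,0.015]],
])

```text
time_s: 4.95
tool_pos: [0.4035, -0.2555, 0.0283]
tool_rot: [-180.0, 0.0, 98.0]
force: [-2.6, 0.2, 5.4]
grip_width: 0.0242
grasp_force: 24.5
```

```bash
python3 plan.py 0.015 0.4036,-.2553,.13,98,4 n:-0.01,0.085,.13,90,10 n:0.03,0.085,.042,90,6
```

```text
t 5.0 at [ 0.4035 -0.2555  0.0283] [-1.7998e+02  2.0000e-02  9.8010e+01] w 0.0242 F [-2.6  0.2  5.4]
4 rows: [[0.0,0.0,-0.0254,0.0,0.0,0.0,0.015],[0.0001,0.0001,-0.0255,0.0,0.0,0.0,0.015],[0.0,0.0,-0.0254,0.0,0.0,0.0,0.015],[0.0001,0.0,-0.0254,0.0,0.0,0.0,0.015]]
10 rows: [[0.03,0.0127,0.0,0.0,0.0,0.003,0.015],[0.03,0.0127,0.0,0.0,0.0,0.003,0.015],[0.0301,0.0125,-0.0001,0.0,0.0,0.003,0.015],[0.03,0.0125,0.0,0.0,0.0,0.003,0.015],[0.0302,0.0124,0.0,0.0,0.0,0.003,0.015],[0.0301,0.0122,0.0,0.0,0.0,0.003,0.015],[0.0302,0.0122,0.0,0.0,0.0,0.003,0.015],[0.0303,0.0121,0.0,0.0,0.0,0.003,0.015],[0.0303,0.012,-0.0001,0.0,0.0,0.003,0.015],[0.0303,0.012,0.0,0.0,0.0,0.003,0.015]]
6 rows: [[0.0,0.0067,0.0147,0.0,0.0,0.0,0.015],[0.0,0.0066,0.0146,0.0,0.0,0.0,0.015],[0.0,0.0067,0.0147,0.0,0.0,0.0,0.015],[0.0,0.0067,0.0147,0.0,0.0,0.0,0.015],[0.0,0.0066,0.0146,0.0,0.0,0.0,0.015],[0.0,0.0067,0.0147,0.0,0.0,0.0,0.015]]
```

Call:
play_rows([
  [[0,0,-0.025,0,0,0,0.015],[0,0,-0.026,0,0,0,0.015],[0,0,-0.025,0,0,0,0.015],[0,0,-0.026,0,0,0,0.015]],
])

```text
time_s: 5.35
tool_pos: [0.4033, -0.2547, 0.1301]
tool_rot: [-180.0, -0.1, 98.0]
force: [0.2, -0.5, -1.9]
grip_width: 0.024
grasp_force: 24.5
```

Call:
play_rows([
  [[0.03,0.0127,0,0,0,0.003,0.015],[0.03,0.0127,0,0,0,0.003,0.015],[0.03,0.0125,0,0,0,0.003,0.015],[0.03,0.0125,0,0,0,0.003,0.015],[0.03,0.0124,0,0,0,0.003,0.015],[0.03,0.0122,0,0,0,0.003,0.015],[0.03,0.0122,0,0,0,0.003,0.015],[0.03,0.0121,0,0,0,0.003,0.015],[0.03,0.012,0,0,0,0.003,0.015],[0.03,0.012,0,0,0,0.003,0.015],[0,0,0,0,0,0,0.015],[0,0,0,0,0,0,0.015]],
])

```text
time_s: 6.55
tool_pos: [0.4876, 0.0586, 0.1293]
tool_rot: [-179.9, -0.0, 96.4]
force: [0.8, -1.4, -1.8]
grip_width: 0.0241
grasp_force: 24.5
```

```bash
cat > chips.py <<'E'
from fit import *
N=np.load("nest.npz")["N"]
for nm in ("top","side"):
    c=cam(nm); f=c["frame"].astype(int); R,G,B=f[...,0],f[...,1],f[...,2]
    b=((R-B>40)&(G-B>25)).astype(np.uint8); n,l,st,ce=cv2.connectedComponentsWithStats(b)
    for i in range(1,n):
        w=Rz(N[2]).T@(at(c,ce[i],.018)-[N[0],N[1],0]); w2=Rz(N[2]).T@(at(c,ce[i],.007)-[N[0],N[1],0])
        if -.03<w[0]<.22 and abs(w[1])<.14 and 4<st[i,4]<60: print(nm,st[i,4],"plate",w[:2].round(3),"trough",w2[:2].round(3))
E
python3 chips.py; python3 plan.py 0.015 n:0.025,0.084,.13,90,2 n:0.025,0.084,.0405,90,6
```

```text
top 29 plate [ 0.095 -0.061] trough [ 0.097 -0.062]
top 27 plate [0.076 0.013] trough [0.078 0.013]
top 29 plate [ 0.067 -0.021] trough [ 0.068 -0.021]
top 7 plate [0.01  0.041] trough [0.011 0.041]
side 38 plate [ 0.036 -0.036] trough [ 0.04  -0.046]
side 11 plate [0.078 0.015] trough [0.082 0.006]
side 8 plate [0.003 0.017] trough [0.007 0.008]
side 9 plate [0.075 0.102] trough [0.079 0.093]
t 6.7 at [0.4875 0.0567 0.1293] [-1.7993e+02  2.0000e-02  9.6230e+01] w 0.0241 F [ 0.1 -0.2 -1.6]
2 rows: [[0.0008,0.0178,-0.0004,-0.001,0.0,0.0,0.015],[0.0008,0.0178,-0.0003,0.0,0.0,-0.001,0.015]]
6 rows: [[0.0,0.0,0.0149,0.0,0.0,0.0,0.015],[0.0,0.0,0.0149,0.0,0.0,0.0,0.015],[0.0,0.0,0.015,0.0,0.0,0.0,0.015],[0.0,0.0,0.0149,0.0,0.0,0.0,0.015],[0.0,0.0,0.0149,0.0,0.0,0.0,0.015],[0.0,0.0,0.0149,0.0,0.0,0.0,0.015]]
```

Call:
play_rows([
  [[0.001,0.018,0,0,0,0,0.015],[0.001,0.018,0,0,0,0,0.015],[0,0,0.015,0,0,0,0.015],[0,0,0.015,0,0,0,0.015],[0,0,0.015,0,0,0,0.015],[0,0,0.015,0,0,0,0.015],[0,0,0,0,0,0,0.015],[0,0,0,0,0,0,0.015]],
])

```text
time_s: 7.45
tool_pos: [0.523, 0.0638, 0.0694]
tool_rot: [-179.9, -0.0, 96.3]
force: [0.6, 0.1, -1.2]
grip_width: 0.024
grasp_force: 24.5
```

```bash
python3 plan.py 0.015 n:0.025,0.084,.0405,90,3 n:.128,.084,.0405,90,7
python3 - <<'E'
from fit import *
s=cam("side"); q=masks(s,"side","scraper",[.52,.06,.05],60); print(q and q[0])
c=cam("top")
f=s["frame"][150:280,250:400,::-1]; g=c["frame"][130:260,240:390,::-1]
cv2.imwrite("pics/b0.png",np.hstack([cv2.resize(x,(400,347),interpolation=cv2.INTER_CUBIC) for x in (g,f)]))
E
```

```text
t 7.5 at [0.523  0.0638 0.0694] [-1.7994e+02 -1.0000e-02  9.6320e+01] w 0.024 F [ 0.6  0.1 -1.2]
3 rows: [[-0.0005,-0.0001,0.0096,0.0,0.0,0.0,0.015],[-0.0006,-0.0002,0.0097,-0.001,0.0,0.0,0.015],[-0.0005,-0.0001,0.0096,0.0,0.0,0.001,0.015]]
7 rows: [[0.0,0.0147,0.0,0.0,0.0,0.0,0.015],[0.0,0.0147,0.0,0.0,0.0,0.0,0.015],[0.0,0.0147,0.0,0.0,0.0,0.0,0.015],[0.0,0.0148,0.0,0.0,0.0,0.0,0.015],[0.0,0.0147,0.0,0.0,0.0,0.0,0.015],[0.0,0.0147,0.0,0.0,0.0,0.0,0.015],[0.0,0.0147,0.0,0.0,0.0,0.0,0.015]]
0.59
```

View pics/b0.png

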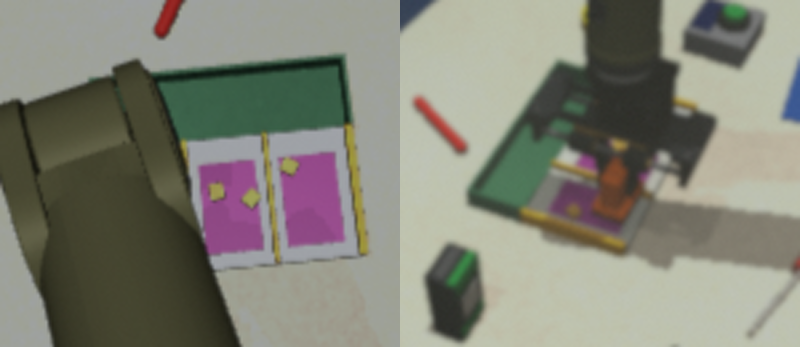

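Right half (side view): the scraper hovers over the left bay with its offcut ahead of it at (575,210). Lower and wipe.

Call:
play_rows([
  [[-0.001,0,0.01,0,0,0,0.015],[-0.001,0,0.01,0,0,0,0.015],[0,0,0.009,0,0,0,0.015],[0,0,0,0,0,0,0.015],[0,0,0,0,0,0,0.015]],
])

```text
time_s: 8.1
tool_pos: [0.5234, 0.062, 0.0404]
tool_rot: [-179.9, -0.0, 96.3]
force: [0.1, -0.6, -1.3]
grip_width: 0.0243
grasp_force: 24.5
```

Call:
play_rows([
  [[0,0.01,0,0,0,0,0.015],[0,0.01,0,0,0,0,0.015],[0,0.012,0,0,0,0,0.015],[0,0.012,0,0,0,0,0.015],[0,0.012,0,0,0,0,0.015],[0,0.012,0,0,0,0,0.015],[0,0.012,0,0,0,0,0.015],[0,0.012,0,0,0,0,0.015],[0,0.01,0,0,0,0,0.015],[0,0.006,0,0,0,0,0.015],[0,0,0,0,0,0,0.015]],
])

```text
time_s: 9.2
tool_pos: [0.632, 0.0739, 0.0408]
tool_rot: [180.0, -0.0, 96.3]
force: [-0.7, 0.1, -1.1]
grip_width: 0.0241
grasp_force: 24.5
```

```bash
python3 chips.py;  python3 plan.py 0.015 n:.128,.084,.07,90,3 n:0.022,-.002,.07,90,6 n:0.022,-.002,.0405,90,3
```

```text
top 34 plate [ 0.107 -0.039] trough [ 0.109 -0.04 ]
top 28 plate [ 0.095 -0.06 ] trough [ 0.098 -0.061]
top 57 plate [0.024 0.125] trough [0.026 0.126]
side 25 plate [0.16  0.056] trough [0.165 0.047]
side 8 plate [0.078 0.015] trough [0.082 0.005]
side 19 plate [0.112 0.042] trough [0.116 0.033]
side 38 plate [0.035 0.042] trough [0.038 0.033]
side 9 plate [0.16  0.107] trough [0.165 0.099]
side 8 plate [0.124 0.097] trough [0.129 0.088]
t 9.3 at [0.6308 0.0738 0.0407] [-179.96    0.     96.31] w 0.0239 F [-0.5  0.5 -1.3]
3 rows: [[0.0001,-0.0019,-0.0098,0.0,0.0,0.0,0.015],[0.0001,-0.0019,-0.0097,0.0,0.0,0.0,0.015],[0.0001,-0.0019,-0.0098,-0.001,0.0,0.001,0.015]]
6 rows: [[-0.0143,-0.0177,0.0,0.0,0.0,0.0,0.015],[-0.0144,-0.0176,0.0,0.0,0.0,0.0,0.015],[-0.0143,-0.0177,0.0,0.0,0.0,0.0,0.015],[-0.0144,-0.0177,0.0,0.0,0.0,0.0,0.015],[-0.0143,-0.0176,0.0,0.0,0.0,0.0,0.015],[-0.0144,-0.0177,0.0,0.0,0.0,0.0,0.015]]
3 rows: [[0.0,0.0,0.0098,0.0,0.0,0.0,0.015],[0.0,0.0,0.0098,0.0,0.0,0.0,0.015],[0.0,0.0,0.0099,0.0,0.0,0.0,0.015]]
```

The left offcut appears in the trough at nest x≈0.165. Now the middle bay.

Call:
play_rows([
  [[0,-0.002,-0.01,0,0,0,0.015],[0,-0.002,-0.01,0,0,0,0.015],[0,-0.002,-0.01,0,0,0,0.015],[-0.0143,-0.0177,0,0,0,0,0.015],[-0.0144,-0.0176,0,0,0,0,0.015],[-0.0143,-0.0177,0,0,0,0,0.015],[-0.0144,-0.0177,0,0,0,0,0.015],[-0.0143,-0.0176,0,0,0,0,0.015],[-0.0144,-0.0177,0,0,0,0,0.015],[0,0,0.01,0,0,0,0.015],[0,0,0,0,0,0,0.015],[0,0,0,0,0,0,0.015]],
])

```text
time_s: 10.5
tool_pos: [0.5298, -0.0233, 0.0614]
tool_rot: [179.9, -0.0, 96.4]
force: [0.3, -0.2, -0.8]
grip_width: 0.0238
grasp_force: 24.5
```

```bash
python3 plan.py 0.015 n:0.022,-.002,.0405,90,3; python3 chips.py
```

```text
t 10.5 at [ 0.5298 -0.0233  0.0614] [ 1.7995e+02 -2.0000e-02  9.6360e+01] w 0.0238 F [ 0.3 -0.2 -0.8]
3 rows: [[-0.0001,-0.0002,0.007,0.0,0.0,0.0,0.015],[-0.0001,-0.0002,0.0069,0.001,0.0,0.001,0.015],[-0.0001,-0.0002,0.007,0.0,0.0,0.0,0.015]]
top 28 plate [0.155 0.104] trough [0.158 0.105]
side 26 plate [ 0.049 -0.058] trough [ 0.053 -0.068]
side 8 plate [0.078 0.015] trough [0.082 0.005]
side 19 plate [0.155 0.113] trough [0.16  0.104]
```

Call:
play_rows([
  [[0,0,0.01,0,0,0,0.015],[0,0,0.011,0,0,0,0.015],[0,0,0,0,0,0,0.015],[0,0.01,0,0,0,0,0.015],[0,0.01,0,0,0,0,0.015],[0,0.012,0,0,0,0,0.015],[0,0.012,0,0,0,0,0.015],[0,0.012,0,0,0,0,0.015],[0,0.012,0,0,0,0,0.015],[0,0.012,0,0,0,0,0.015],[0,0.012,0,0,0,0,0.015],[0,0.012,0,0,0,0,0.015]],
])

```text
time_s: 11.8
tool_pos: [0.6336, -0.0119, 0.0411]
tool_rot: [-180.0, -0.0, 96.3]
force: [-7.4, 3.7, 15.0]
grip_width: 0.0239
grasp_force: 25.0
```

Call:
play_rows([
  [[0,0.008,0,0,0,0,0.015],[0,0,0,0,0,0,0.015],[0,-0.002,-0.01,0,0,0,0.015],[0,-0.002,-0.01,0,0,0,0.015],[0,-0.002,-0.01,0,0,0,0.015],[0,0,0,0,0,0,0.015]],
])

```text
time_s: 12.4
tool_pos: [0.6355, -0.0126, 0.0718]
tool_rot: [179.9, 0.0, 96.3]
force: [0.7, 0.4, -1.8]
grip_width: 0.0239
grasp_force: 25.0
```

```bash
python3 chips.py;  python3 plan.py 0.015 n:0.022,-.078,.07,90,6 n:0.022,-.078,.0405,90,3
```

```text
top 28 plate [0.155 0.104] trough [0.158 0.105]
side 14 plate [ 0.127 -0.125] trough [ 0.131 -0.136]
side 22 plate [ 0.168 -0.067] trough [ 0.173 -0.078]
side 21 plate [ 0.095 -0.05 ] trough [ 0.099 -0.06 ]
side 5 plate [ 0.131 -0.018] trough [ 0.136 -0.028]
side 10 plate [ 0.049 -0.037] trough [ 0.053 -0.048]
side 5 plate [0.162 0.017] trough [0.167 0.007]
side 11 plate [ 0.015 -0.038] trough [ 0.019 -0.048]
side 19 plate [0.155 0.113] trough [0.16  0.104]
t 12.5 at [ 0.6346 -0.0128  0.0702] [1.7998e+02 3.0000e-02 9.6290e+01] w 0.0241 F [-0.2 -0.8 -1.5]
6 rows: [[-0.0125,-0.0177,0.0,0.0,0.0,0.0,0.015],[-0.0126,-0.0176,0.0001,0.0,0.0,0.0,0.015],[-0.0125,-0.0177,0.0,0.0,0.0,0.0,0.015],[-0.0126,-0.0177,0.0,0.0,0.0,0.0,0.015],[-0.0125,-0.0176,0.0,0.0,0.0,0.0,0.015],[-0.0125,-0.0177,0.0001,0.0,0.001,0.0,0.015]]
3 rows: [[0.0,0.0,0.0098,0.0,0.0,0.0,0.015],[0.0,0.0,0.0099,0.0,0.0,0.0,0.015],[0.0,0.0,0.0098,0.0,0.0,0.0,0.015]]
```

Call:
play_rows([
  [[-0.0125,-0.0177,0,0,0,0,0.015],[-0.0125,-0.0177,0,0,0,0,0.015],[-0.0125,-0.0177,0,0,0,0,0.015],[-0.0125,-0.0177,0,0,0,0,0.015],[-0.0126,-0.0176,0,0,0,0,0.015],[-0.0126,-0.0176,0,0,0,0,0.015],[0,0,0,0,0,0,0.015],[0,0,0,0,0,0,0.015]],
])

```text
time_s: 13.3
tool_pos: [0.5373, -0.0993, 0.0697]
tool_rot: [-180.0, 0.0, 96.2]
force: [0.9, 0.9, -0.9]
grip_width: 0.0236
grasp_force: 25.0
```

```bash
python3 plan.py 0.015 n:0.022,-.078,.0405,90,3; python3 chips.py
python3 - <<'E'
from fit import *
s=cam("side"); c=cam("top")
f=s["frame"][150:280,250:400,::-1]; g=c["frame"][130:260,240:390,::-1]
cv2.imwrite("pics/b2.png",np.hstack([cv2.resize(x,(400,347),interpolation=cv2.INTER_CUBIC) for x in (g,f)]))
E
```

```text
t 13.3 at [ 0.5373 -0.0993  0.0697] [-1.7999e+02  1.0000e-02  9.6240e+01] w 0.0236 F [ 0.9  0.9 -0.9]
3 rows: [[0.0,0.0001,0.0097,0.0,0.0,0.0,0.015],[0.0001,0.0001,0.0098,0.0,0.0,0.0,0.015],[0.0,0.0001,0.0097,0.0,0.0,-0.001,0.015]]
top 15 plate [0.161 0.013] trough [0.164 0.012]
top 27 plate [ 0.155 -0.027] trough [ 0.158 -0.027]
top 28 plate [0.155 0.104] trough [0.158 0.105]
side 8 plate [ 0.007 -0.125] trough [ 0.011 -0.137]
side 18 plate [ 0.155 -0.018] trough [ 0.16  -0.028]
side 10 plate [0.162 0.015] trough [0.167 0.005]
side 17 plate [0.156 0.113] trough [0.161 0.105]
```

View pics/b2.png

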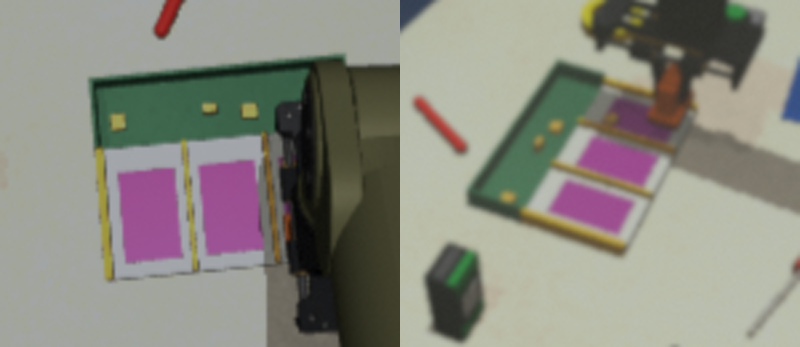

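Left half: three offcuts lie in the trough at (118,121), (208,108) and (249,110). Right half: the last one is in the right bay at (613,117), ahead of the scraper. Wipe it.

Call:
play_rows([
  [[0,0,0.01,0,0,0,0.015],[0,0,0.01,0,0,0,0.015],[0,0,0.009,0,0,0,0.015],[0,0,0,0,0,0,0.015],[0,0.012,0,0,0,0,0.015],[0,0.012,0,0,0,0,0.015],[0,0.012,0,0,0,0,0.015],[0,0.012,0,0,0,0,0.015],[0,0.012,0,0,0,0,0.015],[0,0.012,0,0,0,0,0.015],[0,0.012,0,0,0,0,0.015],[0,0.012,0,0,0,0,0.015]],
])

```text
time_s: 14.7
tool_pos: [0.6339, -0.0883, 0.0409]
tool_rot: [-180.0, 0.0, 96.3]
force: [-5.3, -1.0, 12.4]
grip_width: 0.024
grasp_force: 25.0
```

Call:
play_rows([
  [[0,0.008,0,0,0,0,0.015],[0,0,0,0,0,0,0.015],[0,-0.004,-0.012,0,0,0,0.015],[0,-0.01,-0.02,0,0,0,0.015],[0,-0.01,-0.02,0,0,0,0.015],[0,-0.03,-0.02,0,0,0,0.015],[0,-0.04,-0.01,0,0,0,0.015],[0,-0.04,0,0,0,0,0.015],[0,-0.02,0,0,0,0,0.015],[0,0,0,0,0,0,0.015]],
])

```text
time_s: 15.7
tool_pos: [0.4847, -0.1055, 0.1231]
tool_rot: [-179.8, 0.2, 96.2]
force: [0.7, 0.4, -1.4]
grip_width: 0.0241
grasp_force: 25.0
```

```bash
python3 chips.py; python3 plan.py 0.015 0.3936,-.2722,.12,98,6 0.3936,-.2722,.04,98,6 0.3936,-.2722,.0285,98,3
```

```text
top 15 plate [0.161 0.013] trough [0.164 0.012]
top 27 plate [ 0.155 -0.027] trough [ 0.158 -0.027]
top 28 plate [0.155 0.104] trough [0.158 0.105]
top 18 plate [ 0.144 -0.056] trough [ 0.146 -0.057]
top 15 plate [-0.016 -0.059] trough [-0.015 -0.06 ]
side 18 plate [ 0.155 -0.018] trough [ 0.16  -0.028]
side 9 plate [0.162 0.015] trough [0.167 0.005]
side 10 plate [ 0.016 -0.038] trough [ 0.019 -0.048]
side 18 plate [0.155 0.113] trough [0.16  0.105]
t 15.8 at [ 0.4881 -0.1047  0.1237] [1.7994e+02 8.0000e-02 9.6270e+01] w 0.024 F [ 0.6 -0.1 -0.6]
6 rows: [[-0.026,-0.0187,0.0006,0.0,0.0,-0.005,0.015],[-0.026,-0.0189,0.0007,0.0,0.0,-0.005,0.015],[-0.0258,-0.0189,0.0006,0.001,0.001,-0.005,0.015],[-0.0257,-0.0191,0.0006,0.0,0.0,-0.005,0.015],[-0.0257,-0.0193,0.0006,0.0,0.0,-0.005,0.015],[-0.0255,-0.0193,0.0006,0.0,0.0,-0.005,0.015]]
6 rows: [[0.0,0.0,0.0133,0.0,0.0,0.0,0.015],[0.0,0.0,0.0134,0.0,0.0,0.0,0.015],[0.0,0.0,0.0133,0.0,0.0,0.0,0.015],[0.0,0.0,0.0134,0.0,0.0,0.0,0.015],[0.0,0.0,0.0133,0.0,0.0,0.0,0.015],[0.0,0.0,0.0133,0.0,0.0,0.0,0.015]]
3 rows: [[0.0,0.0,0.0038,0.0,0.0,0.0,0.015],[0.0,0.0,0.0039,0.0,0.0,0.0,0.015],[0.0,0.0,0.0038,0.0,0.0,0.0,0.015]]
```

Call:
play_rows([
  [[-0.026,-0.0187,0,0,0,-0.005,0.015],[-0.026,-0.0189,0,0,0,-0.005,0.015],[-0.0258,-0.0189,0,0,0,-0.005,0.015],[-0.0257,-0.0191,0,0,0,-0.005,0.015],[-0.0257,-0.0193,0,0,0,-0.005,0.015],[-0.0255,-0.0193,0,0,0,-0.005,0.015],[0,0,0,0,0,0,0.015],[0,0,0,0,0,0,0.015],[0,0,0,0,0,0,0.015]],
])

```text
time_s: 16.7
tool_pos: [0.3948, -0.2708, 0.123]
tool_rot: [180.0, -0.0, 98.1]
force: [-1.2, 0.6, -1.7]
grip_width: 0.024
grasp_force: 25.0
```

```bash
python3 plan.py 0.015 0.3936,-.2722,.04,98,6 0.3936,-.2722,.0285,98,3
python3 - <<'E'
from fit import *
s=cam("side"); c=cam("top")
f=s["frame"][140:270,270:420,::-1]; g=c["frame"][140:240,265:385,::-1]
cv2.imwrite("pics/b3.png",np.hstack([cv2.resize(x,(400,347),interpolation=cv2.INTER_CUBIC) for x in (g,f)]))
E
```

```text
t 16.7 at [ 0.3948 -0.2708  0.123 ] [ 1.7995e+02 -4.0000e-02  9.8140e+01] w 0.024 F [-1.2  0.6 -1.7]
6 rows: [[-0.0002,-0.0002,0.0138,0.0,0.0,0.0,0.015],[-0.0002,-0.0003,0.0139,0.0,0.0,0.001,0.015],[-0.0002,-0.0002,0.0138,0.0,0.0,0.0,0.015],[-0.0002,-0.0002,0.0138,0.001,0.0,0.001,0.015],[-0.0002,-0.0003,0.0139,0.0,-0.001,0.0,0.015],[-0.0002,-0.0002,0.0138,0.0,0.0,0.0,0.015]]
3 rows: [[0.0,0.0,0.0038,0.0,0.0,0.0,0.015],[0.0,0.0,0.0039,0.0,0.0,0.0,0.015],[0.0,0.0,0.0038,0.0,0.0,0.0,0.015]]
```

View pics/b3.png

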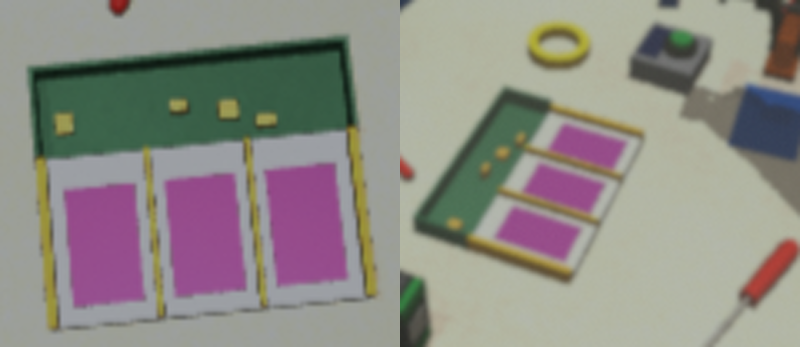

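Both views show the plate clean and all four offcuts in the trough at (64,123), (178,105), (229,108) and (266,119). Now I'll set the scraper down.

Call:
play_rows([
  [[0,0,0.02,0,0,0,0.015],[0,0,0.025,0,0,0,0.015],[0,0,0.025,0,0,0,0.015],[0,0,0.015,0,0,0,0.015],[0,0,0.006,0,0,0,0.015],[0,0,0.003,0,0,0,0.015],[0,0,0,0,0,0,0.015],[0,0,0,0,0,0,0.015]],
])

```text
time_s: 17.6
tool_pos: [0.3941, -0.2723, 0.0298]
tool_rot: [179.9, 0.1, 98.0]
force: [-0.3, -0.4, -1.0]
grip_width: 0.0238
grasp_force: 25.0
```

Call:
play_rows([
  [[0,0,0.001,0,0,0,0.04],[0,0,0,0,0,0,0.06],[0,0,0,0,0,0,0.06],[0,0,0,0,0,0,0.06],[0,0,-0.02,0,0,0,0.06],[0,0,-0.03,0,0,0,0.06],[0,0,-0.03,0,0,0,0.06],[0,0,-0.03,0,0,0,0.06],[0,0,-0.03,0,0,0,0.075],[0,0,0,0,0,0,0.075]],
])

```text
time_s: 18.6
tool_pos: [0.3959, -0.2735, 0.1723]
tool_rot: [179.7, 0.4, 98.0]
force: [1.1, 0.6, 0.5]
grip_width: 0.0692
grasp_force: 0.0
```

```bash
python3 plan.py 0.075 0.50,0.0,.22,80,12 0.6042,0.2651,.2,93,8 0.6042,0.2651,.06,93,6
```

```text
t 18.6 at [ 0.3959 -0.2735  0.1723] [179.71   0.37  98.02] w 0.0692 F [1.1 0.6 0.5]
12 rows: [[0.0213,0.0118,-0.0041,0.001,0.0,0.026,0.075],[0.0217,0.0112,-0.004,0.0,0.001,0.026,0.075],[0.0219,0.0107,-0.0041,0.001,0.0,0.027,0.075],[0.0222,0.0101,-0.004,0.0,0.001,0.026,0.075],[0.0225,0.0094,-0.004,0.001,0.0,0.026,0.075],[0.0227,0.0089,-0.0041,0.0,0.001,0.026,0.075],[0.0229,0.0083,-0.004,0.001,0.0,0.026,0.075],[0.0231,0.0077,-0.004,0.0,0.001,0.027,0.075],[0.0234,0.0071,-0.004,0.001,0.0,0.026,0.075],[0.0235,0.0065,-0.004,0.0,0.001,0.026,0.075],[0.0236,0.0058,-0.004,0.001,0.0,0.026,0.075],[0.0239,0.0052,-0.004,0.0,0.001,0.026,0.075]]
8 rows: [[0.0349,0.0071,0.0025,0.0,0.0,-0.028,0.075],[0.0347,0.0081,0.0025,0.0,0.0,-0.029,0.075],[0.0344,0.009,0.0025,0.0,0.0,-0.028,0.075],[0.0342,0.0101,0.0025,0.0,0.0,-0.028,0.075],[0.0338,0.0109,0.0026,0.0,0.0,-0.029,0.075],[0.0336,0.012,0.0025,0.0,0.0,-0.028,0.075],[0.0331,0.0129,0.0025,0.0,0.0,-0.028,0.075],[0.0328,0.0138,0.0025,0.0,0.0,-0.028,0.075]]
6 rows: [[0.0,0.0,0.0233,0.0,0.0,0.0,0.075],[0.0,0.0,0.0234,0.0,0.0,0.0,0.075],[0.0,0.0,0.0233,0.0,0.0,0.0,0.075],[0.0,0.0,0.0233,0.0,0.0,0.0,0.075],[0.0,0.0,0.0234,0.0,0.0,0.0,0.075],[0.0,0.0,0.0233,0.0,0.0,0.0,0.075]]
```

Call:
play_rows([
  [[0.042,0.0234,-0.004,0,0,0.007,0.075],[0.042,0.0234,-0.004,0,0,0.007,0.075],[0.042,0.0234,-0.004,0,0,0.007,0.075],[0.042,0.0234,-0.004,0,0,0.007,0.075],[0.042,0.0234,-0.004,0,0,0.007,0.075],[0.042,0.0234,-0.004,0,0,0.007,0.075],[0.042,0.0234,-0.004,0,0,0.007,0.075],[0.042,0.0234,-0.004,0,0,0.007,0.075],[0.042,0.0234,0,0,0,0.007,0.075],[0.04,0.0234,0,0,0,0.007,0.075],[0.02,0.02,0,0,0,0.007,0.075],[0,0,0,0,0,0,0.075]],
])

```text
time_s: 19.8
tool_pos: [0.5992, 0.195, 0.1984]
tool_rot: [-179.9, -0.2, 93.9]
force: [-0.2, -0.2, 0.2]
grip_width: 0.075
grasp_force: 0.0
```

```bash
cat > m4.py <<'E'
from fit import *
import sys
c=cam("top"); s=cam("side")
def loc(name,near,boxes,angs):
    o=[];ps=[]
    for cc,nm in ((c,"top"),(s,"side")):
        q=masks(cc,nm,name,near,30,.3)
        if q: o.append((cc,q[1])); ps.append((nm,round(q[0],2),int(q[1].sum())))
    if not o: print(name,near,"none"); return
    x,f=fitbox(o,boxes,(near[0],near[1],angs)); print(name,ps,x[:2].round(4),"yaw",np.degrees(x[2]).round(1),"cost/view",round(f/len(o),3))
for a in sys.argv[1:]:
    n,x,y=a.split(","); b=SCR if n=="scraper" else MOD
    loc(n,[float(x),float(y),.04],b,[-.3,.05,.3])
E
python3 m4.py scraper,.395,-.272 module0,.6042,.2651 module0,.3604,.2672; python3 plan.py 0.075 0.6042,0.2651,.15,93,5 0.6042,0.2651,.06,93,6
```

```text
scraper [('top', 0.81, 420), ('side', 0.59, 247)] [ 0.3936 -0.2737] yaw 9.4 cost/view 0.141
module0 [('side', 0.82, 641)] [0.6063 0.2645] yaw 14.9 cost/view 0.064
module0 [('top', 0.56, 122)] [0.3574 0.2679] yaw 10.5 cost/view 0.786
t 20.2 at [0.5992 0.1887 0.2002] [1.7997e+02 7.0000e-02 9.3510e+01] w 0.0748 F [0.2 0.8 0. ]
5 rows: [[0.0152,0.0019,0.01,0.0,0.0,0.002,0.075],[0.0152,0.0019,0.01,0.0,0.0,0.002,0.075],[0.0152,0.0019,0.01,0.0,0.001,0.001,0.075],[0.0152,0.0018,0.0101,0.0,0.0,0.002,0.075],[0.0152,0.0018,0.01,0.0,0.0,0.002,0.075]]
6 rows: [[0.0,0.0,0.015,0.0,0.0,0.0,0.075],[0.0,0.0,0.015,0.0,0.0,0.0,0.075],[0.0,0.0,0.015,0.0,0.0,0.0,0.075],[0.0,0.0,0.015,0.0,0.0,0.0,0.075],[0.0,0.0,0.015,0.0,0.0,0.0,0.075],[0.0,0.0,0.015,0.0,0.0,0.0,0.075]]
```

Call:
play_rows([
  [[0.0152,0.002,0.01,0,0,0,0.075],[0.0152,0.002,0.01,0,0,0,0.075],[0.0152,0.002,0.01,0,0,-0.02,0.075],[0.0152,0.002,0.01,0,0,-0.02,0.075],[0.0152,0.002,0.01,0,0,0,0.075],[0,0,0,0,0,0,0.075],[0,0,0,0,0,0,0.075],[0,0,0,0,0,0,0.075]],
])

```text
time_s: 21.0
tool_pos: [0.6042, 0.2653, 0.1506]
tool_rot: [179.9, 0.1, 95.8]
force: [-0.6, -0.7, 0.9]
grip_width: 0.0751
grasp_force: 0.0
```

```bash
python3 plan.py 0.075 0.605,0.2648,.06,96,6
python3 - <<'E'
from fit import *
s=cam("side")
f=s["frame"][190:300,200:330,::-1]
cv2.imwrite("pics/ma.png",cv2.resize(f,None,fx=5,fy=5,interpolation=cv2.INTER_CUBIC))
E
```

```text
t 21.0 at [0.6042 0.2653 0.1506] [1.7994e+02 5.0000e-02 9.5800e+01] w 0.0751 F [-0.6 -0.7  0.9]
6 rows: [[-0.0001,0.0001,0.0151,0.0,0.0,-0.001,0.075],[-0.0001,0.0001,0.0151,0.0,0.0,0.0,0.075],[-0.0001,0.0001,0.0151,0.001,0.0,-0.001,0.075],[0.0,0.0001,0.0151,0.0,0.001,0.0,0.075],[-0.0002,0.0002,0.0151,0.0,0.0,-0.001,0.075],[-0.0001,0.0001,0.0151,0.0,0.0,0.0,0.075]]
```

View pics/ma.png

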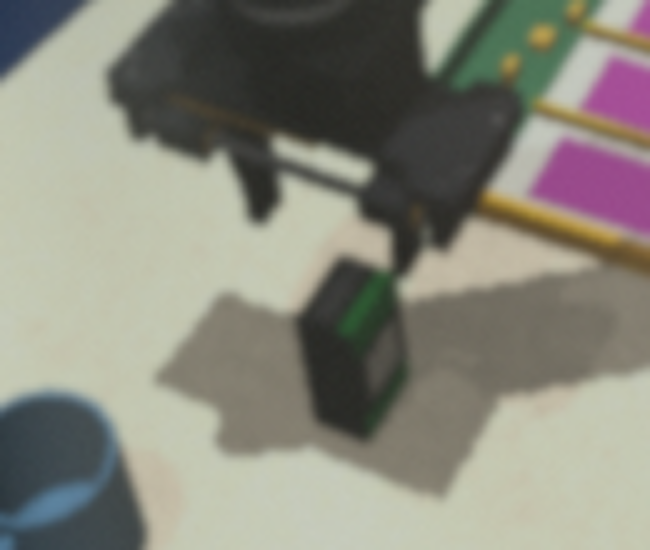

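The module stands at (355,345) with its green stripe towards the robot, and the open fingers straddle it from above. Descend and grip.

Call:
play_rows([
  [[0,0,0.018,0,0,0,0.075],[0,0,0.018,0,0,0,0.075],[0,0,0.018,0,0,0,0.075],[0,0,0.018,0,0,0,0.075],[0,0,0.02,0,0,0,0.075],[0,0,0,0,0,0,0.02],[0,0,0,0,0,0,0.02],[0,0,0,0,0,0,0.02],[0,0,0,0,0,0,0.02],[0,0,0,0,0,0,0.02],[0,0,0,0,0,0,0.02],[0,0,0,0,0,0,0.02]],
], force=20)

```text
time_s: 22.25
tool_pos: [0.604, 0.2668, 0.0586]
tool_rot: [179.9, -0.0, 95.9]
force: [1.1, -0.4, 2.1]
grip_width: 0.0357
grasp_force: 20.0
```

```bash
python3 plan.py 0.02 0.605,0.2648,.11,96.3,3 n:-.026,.0,.11,90,9 n:-.026,0,.06,90,5
```

```text
t 22.2 at [0.604  0.2668 0.0586] [ 1.7993e+02 -1.0000e-02  9.5890e+01] w 0.0357 F [ 1.1 -0.4  2.1]
3 rows: [[-0.0007,0.0003,-0.0171,0.0,0.0,-0.002,0.02],[-0.0007,0.0003,-0.0172,0.001,0.0,-0.003,0.02],[-0.0007,0.0003,-0.0171,0.0,0.0,-0.002,0.02]]
9 rows: [[-0.0307,-0.0172,0.0,0.0,0.0,0.0,0.02],[-0.0307,-0.0172,0.0,0.0,0.0,0.0,0.02],[-0.0307,-0.0173,0.0,0.0,0.0,0.0,0.02],[-0.0307,-0.0172,0.0,0.0,0.0,0.0,0.02],[-0.0308,-0.0172,-0.0001,0.0,0.0,0.0,0.02],[-0.0307,-0.0172,0.0,0.0,0.0,0.0,0.02],[-0.0307,-0.0173,0.0,0.0,0.0,0.0,0.02],[-0.0307,-0.0172,0.0,0.0,0.0,0.0,0.02],[-0.0307,-0.0172,0.0,0.0,0.0,0.0,0.02]]
5 rows: [[0.0,0.0,0.01,0.0,0.0,0.0,0.02],[0.0,0.0,0.01,0.0,0.0,0.0,0.02],[0.0,0.0,0.01,0.0,0.0,0.0,0.02],[0.0,0.0,0.01,0.0,0.0,0.0,0.02],[0.0,0.0,0.01,0.0,0.0,0.0,0.02]]
```

Call:
play_rows([
  [[0,0,-0.015,0,0,0,0.02],[0,0,-0.02,0,0,0,0.02],[0,0,-0.017,0,0,-0.007,0.02],[-0.015,-0.008,0,0,0,0,0.02],[-0.03,-0.016,0,0,0,0,0.02],[-0.035,-0.02,0,0,0,0,0.02],[-0.035,-0.02,0,0,0,0,0.02],[-0.035,-0.02,0,0,0,0,0.02],[-0.035,-0.02,0,0,0,0,0.02],[-0.035,-0.02,0,0,0,0,0.02],[-0.03,-0.018,0,0,0,0,0.02],[-0.02,-0.01,0,0,0,0,0.02]],
], force=30)

```text
time_s: 23.45
tool_pos: [0.4806, -0.0211, 0.1104]
tool_rot: [-179.9, 0.1, 96.2]
force: [0.3, 0.8, -2.3]
grip_width: 0.0358
grasp_force: 30.0
```

Call:
play_rows([
  [[0,0,0.005,0,0,0,0.02],[0,0,0,0,0,0,0.02],[0,0,0,0,0,0,0.02]],
])

```text
time_s: 23.75
tool_pos: [0.4824, -0.0168, 0.1053]
tool_rot: [180.0, -0.0, 96.4]
force: [0.4, 0.3, -1.3]
grip_width: 0.0355
grasp_force: 30.0
```

```bash
python3 plan.py 0.02 n:-.026,0,.0595,90,5; python3 m4.py module0,.482,-.027
```

```text
t 23.8 at [ 0.4824 -0.0168  0.1053] [ 1.7997e+02 -3.0000e-02  9.6430e+01] w 0.0355 F [ 0.4  0.3 -1.3]
5 rows: [[-0.002,-0.0005,0.0092,0.0,0.0,0.001,0.02],[-0.002,-0.0004,0.0091,0.0,0.0,0.0,0.02],[-0.002,-0.0005,0.0092,0.0,0.0,0.001,0.02],[-0.002,-0.0004,0.0092,0.0,0.0,0.0,0.02],[-0.0019,-0.0005,0.0091,0.001,0.0,0.001,0.02]]
module0 [('side', 0.77, 379)] [ 0.5002 -0.0513] yaw 26.4 cost/view 0.195
```

Call:
play_rows([
  [[-0.0015,-0.0005,0.01,0,0,0,0.02],[-0.002,-0.0005,0.01,0,0,0,0.02],[-0.002,-0.0005,0.01,0,0,0,0.02],[-0.002,-0.0005,0.01,0,0,0,0.02],[-0.001,0,0.004,0,0,0,0.02],[0,0,0.002,0,0,0,0.02],[0,0,0,0,0,0,0.02],[0,0,0,0,0,0,0.02]],
])

```text
time_s: 24.75
tool_pos: [0.4814, -0.0268, 0.0592]
tool_rot: [179.9, 0.0, 96.3]
force: [-0.1, -1.3, -2.4]
grip_width: 0.036
grasp_force: 30.0
```

Call:
play_rows([
  [[0,0,0,0,0,0,0.045],[0,0,0,0,0,0,0.065],[0,0,0,0,0,0,0.065],[0,0,0,0,0,0,0.065],[0,0,-0.02,0,0,0,0.065],[0,0,-0.03,0,0,0,0.065],[0,0,-0.03,0,0,0,0.065],[0,0,-0.03,0,0,0,0.07],[0,0,0,0,0,0,0.075]],
])

```text
time_s: 25.65
tool_pos: [0.4839, -0.027, 0.1729]
tool_rot: [179.6, 0.2, 96.3]
force: [1.3, -0.3, -0.7]
grip_width: 0.0714
grasp_force: 0.0
```

```bash
python3 plan.py 0.075 0.36,0.267,.18,83,12 0.36,.267,.06,75,6; python3 m4.py module0,.482,-.027
```

```text
t 25.6 at [ 0.4839 -0.027   0.1729] [179.61   0.2   96.3 ] w 0.0714 F [ 1.3 -0.3 -0.7]
12 rows: [[0.0255,-0.0076,-0.0007,0.001,0.0,0.019,0.075],[0.0253,-0.008,-0.0008,0.0,0.0,0.02,0.075],[0.0252,-0.0086,-0.0007,0.001,0.001,0.019,0.075],[0.025,-0.009,-0.0007,0.0,0.0,0.019,0.075],[0.0248,-0.0095,-0.0007,0.001,0.0,0.02,0.075],[0.0247,-0.01,-0.0006,0.001,0.0,0.019,0.075],[0.0244,-0.0105,-0.0007,0.0,0.001,0.019,0.075],[0.0242,-0.0109,-0.0007,0.001,0.0,0.02,0.075],[0.024,-0.0114,-0.0006,0.0,0.0,0.019,0.075],[0.0238,-0.0119,-0.0006,0.001,0.0,0.019,0.075],[0.0236,-0.0123,-0.0006,0.001,0.0,0.02,0.075],[0.0233,-0.0128,-0.0007,0.0,0.001,0.019,0.075]]
6 rows: [[0.0,0.0,0.02,0.0,0.0,0.023,0.075],[0.0,0.0,0.02,0.0,0.0,0.024,0.075],[0.0,0.0,0.02,0.0,0.0,0.023,0.075],[0.0,0.0,0.02,0.0,0.0,0.023,0.075],[0.0,0.0,0.02,0.0,0.0,0.023,0.075],[0.0,-0.0001,0.02,0.0,0.0,0.024,0.075]]
module0 [('side', 0.96, 465)] [ 0.4817 -0.031 ] yaw 9.0 cost/view 0.085
```

Call:
play_rows([
  [[0.0255,-0.0076,0,0,0,0.03,0.075],[0.0253,-0.0075,0,0,0,0.03,0.075],[0.0252,-0.0083,0,0,0,0.03,0.075],[0.025,-0.0085,0,0,0,0.03,0.075],[0.0248,-0.0085,0,0,0,0.03,0.075],[0.0247,-0.009,0,0,0,0.03,0.075],[0.0244,-0.009,0,0,0,0.03,0.075],[0.0242,-0.009,0,0,0,0.03,0.075],[0.024,-0.009,0,0,0,0.03,0.075],[0.0238,-0.009,0,0,0,0.03,0.075],[0.0236,-0.009,0,0,0,0.03,0.075],[0.02,-0.009,0,0,0,0.03,0.075]],
])

```text
time_s: 27.05
tool_pos: [0.3919, 0.2686, 0.168]
tool_rot: [-179.9, 0.0, 75.6]
force: [0.4, -0.6, 1.1]
grip_width: 0.0751
grasp_force: 0.0
```

Call:
play_rows([
  [[0,0,0,0,0,0,0.075],[0,0,0,0,0,0,0.075],[0,0,0,0,0,0,0.075]],
])

```text
time_s: 27.35
tool_pos: [0.3928, 0.2666, 0.1683]
tool_rot: [-180.0, 0.1, 75.6]
force: [0.2, -0.1, 0.4]
grip_width: 0.0749
grasp_force: 0.0
```

```bash
python3 m4.py module0,.36,.267 module0,.482,-.027;python3 plan.py 0.075 0.36,0.267,.14,75,3 0.36,.267,.06,75,5
python3 - <<'E'
from fit import *
s=cam("side")
f=s["frame"][230:340,290:420,::-1]
cv2.imwrite("pics/mb.png",cv2.resize(f,None,fx=5,fy=5,interpolation=cv2.INTER_CUBIC))
E
```

```text
module0 [('top', 0.9, 552), ('side', 0.69, 723)] [0.3608 0.267 ] yaw -16.7 cost/view 0.124
module0 [('top', 0.65, 363), ('side', 0.63, 71)] [ 0.479  -0.0282] yaw 7.5 cost/view 0.479
t 27.6 at [0.3931 0.2672 0.1689] [1.7996e+02 3.0000e-02 7.5610e+01] w 0.0748 F [-1.   0.   0.2]
3 rows: [[-0.0028,-0.0107,0.0096,0.0,0.0,0.004,0.075],[-0.0029,-0.0107,0.0097,0.0,0.0,0.003,0.075],[-0.0028,-0.0106,0.0096,0.001,0.001,0.004,0.075]]
5 rows: [[0.0,0.0,0.016,0.0,0.0,0.0,0.075],[0.0,0.0,0.016,0.0,0.0,0.0,0.075],[0.0,0.0,0.016,0.0,0.0,0.0,0.075],[-0.0001,0.0,0.016,0.0,0.0,0.0,0.075],[0.0,0.0,0.016,0.0,0.0,0.0,0.075]]
```

View pics/mb.png

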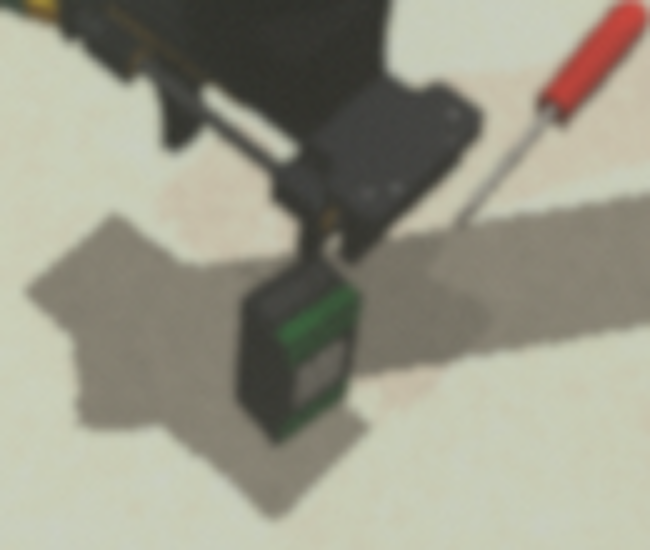

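The second module stands at (300,350) with its terminals towards the robot. The fingers are still about 3 cm too far back (+x). Shift, then descend.

Call:
play_rows([
  [[-0.003,-0.0107,0.009,0,0,0.008,0.075],[-0.003,-0.0107,0.009,0,0,0.008,0.075],[-0.0025,-0.0102,0.009,0,0,0.008,0.075],[0,0,0,0,0,0,0.075],[0,0,0,0,0,0,0.075],[0,0,0,0,0,0,0.075]],
])

```text
time_s: 28.3
tool_pos: [0.361, 0.2678, 0.1425]
tool_rot: [180.0, -0.1, 74.3]
force: [-0.9, -0.0, 0.5]
grip_width: 0.0754
grasp_force: 0.0
```

Call:
play_rows([
  [[0,0,0.015,0,0,0,0.075],[0,0,0.018,0,0,0,0.075],[0,0,0.018,0,0,0,0.075],[0,0,0.018,0,0,0,0.075],[0,0,0.014,0,0,0,0.075],[0,0,0,0,0,0,0.02],[0,0,0,0,0,0,0.02],[0,0,0,0,0,0,0.02],[0,0,0,0,0,0,0.02],[0,0,0,0,0,0,0.02],[0,0,0,0,0,0,0.02],[0,0,0,0,0,0,0.02]],
], force=30)

```text
time_s: 29.5
tool_pos: [0.3607, 0.2677, 0.0593]
tool_rot: [179.9, -0.0, 74.3]
force: [0.6, 0.1, 3.3]
grip_width: 0.0373
grasp_force: 28.3
```

```bash
python3 plan.py 0.02 0.40,0.22,.105,85,5 n:-.06,.08,.105,90,6 n:-.026,.08,.105,90,3 n:-.026,.08,.0605,90,5
```

```text
t 29.5 at [0.3607 0.2677 0.0593] [ 1.7993e+02 -1.0000e-02  7.4290e+01] w 0.0373 F [0.6 0.1 3.3]
5 rows: [[-0.007,0.0102,-0.0091,0.0,0.0,-0.037,0.02],[-0.0075,0.0099,-0.0091,0.0,0.0,-0.038,0.02],[-0.0077,0.0096,-0.0092,0.001,0.0,-0.037,0.02],[-0.0082,0.0093,-0.0091,0.0,0.0,-0.038,0.02],[-0.0085,0.009,-0.0091,0.0,0.0,-0.037,0.02]]
6 rows: [[-0.0278,0.0089,0.0,0.0,0.0,-0.033,0.02],[-0.0282,0.008,0.0,0.0,0.0,-0.033,0.02],[-0.0283,0.007,0.0,0.0,0.0,-0.032,0.02],[-0.0286,0.0062,0.0,0.0,0.0,-0.033,0.02],[-0.0288,0.0052,0.0,0.0,0.0,-0.033,0.02],[-0.0289,0.0042,0.0,0.0,0.0,-0.033,0.02]]
3 rows: [[0.0,0.0113,0.0,0.0,0.0,0.0,0.02],[0.0,0.0114,0.0,0.0,0.0,0.0,0.02],[0.0,0.0113,0.0,0.0,0.0,0.0,0.02]]
5 rows: [[0.0,0.0,0.0089,0.0,0.0,0.0,0.02],[0.0,0.0,0.0089,0.0,0.0,0.0,0.02],[0.0,0.0,0.0089,0.0,0.0,0.0,0.02],[0.0,0.0,0.0089,0.0,0.0,0.0,0.02],[0.0,0.0,0.0089,0.0,0.0,0.0,0.02]]
```

Call:
play_rows([
  [[0,0,0,0,0,0,0.02],[-0.007,0.0102,-0.0091,0,0,-0.037,0.02],[-0.0075,0.0099,-0.0091,0,0,-0.038,0.02],[-0.0077,0.0096,-0.0092,0,0,-0.037,0.02],[-0.0082,0.0093,-0.0091,0,0,-0.038,0.02],[-0.0085,0.009,-0.0091,0,0,-0.037,0.02],[-0.0278,0.0089,0,0,0,-0.033,0.02],[-0.0282,0.008,0,0,0,-0.033,0.02],[-0.0283,0.007,0,0,0,-0.032,0.02],[-0.0286,0.0062,0,0,0,-0.033,0.02],[-0.0288,0.0052,0,0,0,-0.033,0.02],[-0.0289,0.0042,0,0,0,-0.033,0.02]],
])

```text
time_s: 30.7
tool_pos: [0.4376, 0.0476, 0.1041]
tool_rot: [-179.9, 0.0, 96.4]
force: [0.0, -0.2, -2.7]
grip_width: 0.0374
grasp_force: 28.4
```

Call:
play_rows([
  [[0,0.008,0,0,0,0,0.02],[0,0.012,0,0,0,0,0.02],[0,0.01,0,0,0,0,0.02],[0,0.004,0,0,0,0,0.02],[0,0,0,0,0,0,0.02],[0,0,0,0,0,0,0.02],[0,0,0,0,0,0,0.02]],
])

```text
time_s: 31.4
tool_pos: [0.4714, 0.0526, 0.1044]
tool_rot: [-180.0, 0.0, 96.3]
force: [-0.4, 1.6, -2.7]
grip_width: 0.0374
grasp_force: 28.4
```

```bash
python3 plan.py 0.02 n:-.026,.081,.0603,90,5
```

```text
t 31.4 at [0.4714 0.0526 0.1044] [-1.7996e+02  5.0000e-02  9.6320e+01] w 0.0374 F [-0.4  1.6 -2.7]
5 rows: [[0.0002,0.0002,0.0088,0.0,0.0,0.0,0.02],[0.0002,0.0003,0.0088,0.0,0.0,0.0,0.02],[0.0002,0.0002,0.0088,0.0,0.0,0.0,0.02],[0.0002,0.0003,0.0088,-0.001,0.001,0.001,0.02],[0.0002,0.0002,0.0089,0.0,0.0,0.0,0.02]]
```

Call:
play_rows([
  [[0.001,0.001,0.01,0,0,0,0.02],[0,0,0.01,0,0,0,0.02],[0,0,0.01,0,0,0,0.02],[0,0,0.009,0,0,0,0.02],[0,0,0.004,0,0,0,0.02],[0,0,0.0015,0,0,0,0.02],[0,0,0,0,0,0,0.02],[0,0,0,0,0,0,0.02]],
])

```text
time_s: 32.2
tool_pos: [0.4733, 0.0539, 0.0603]
tool_rot: [180.0, 0.0, 96.3]
force: [-0.2, 0.2, -2.5]
grip_width: 0.0371
grasp_force: 28.4
```

Call:
play_rows([
  [[0,0,0,0,0,0,0.045],[0,0,0,0,0,0,0.065],[0,0,0,0,0,0,0.065],[0,0,0,0,0,0,0.065],[0,0,-0.02,0,0,0,0.065],[0,0,-0.03,0,0,0,0.065],[0,0,-0.03,0,0,0,0.065],[0,-0.02,-0.03,0,0,0,0.06],[0,-0.04,0,0,0,0,0.05],[0,-0.04,0,0,0,0,0.04],[0,0,0,0,0,0,0.04],[0,0,0,0,0,0,0.04]],
])

```text
time_s: 33.4
tool_pos: [0.3964, 0.0446, 0.1687]
tool_rot: [-179.6, 0.4, 96.4]
force: [-0.6, 0.1, -0.1]
grip_width: 0.0415
grasp_force: 0.0
```

```bash
python3 m4.py module0,.472,.054 module0,.482,-.028; python3 plan.py 0.04 n:-.10,.08,.15,0,11
python3 - <<'E'
from fit import *
s=cam("side");c=cam("top")
f=s["frame"][140:270,270:420,::-1]; g=c["frame"][150:280,245:395,::-1]
cv2.imwrite("pics/st.png",np.hstack([cv2.resize(x,(400,347),interpolation=cv2.INTER_CUBIC) for x in (g,f)]))
E
```

```text
module0 [('top', 0.63, 83), ('side', 0.93, 451)] [0.472  0.0522] yaw 10.1 cost/view 0.48
module0 [('top', 0.84, 359), ('side', 0.93, 451)] [ 0.4797 -0.0278] yaw 4.7 cost/view 0.49
t 33.7 at [0.3965 0.0443 0.1681] [-179.47    0.23   96.3 ] w 0.0402 F [ 0.5  0.8 -0.2]
11 rows: [[0.0,0.0002,0.0016,0.0,0.001,0.143,0.04],[0.0001,0.0003,0.0017,-0.001,0.001,0.143,0.04],[0.0,0.0002,0.0016,0.0,0.001,0.143,0.04],[0.0001,0.0002,0.0017,-0.001,0.001,0.142,0.04],[0.0002,0.0002,0.0016,0.0,0.001,0.143,0.04],[0.0001,0.0002,0.0016,0.0,0.001,0.143,0.04],[0.0002,0.0001,0.0017,-0.001,0.001,0.143,0.04],[0.0002,0.0002,0.0016,0.0,0.001,0.143,0.04],[0.0002,0.0001,0.0017,-0.001,0.001,0.143,0.04],[0.0002,0.0,0.0016,0.0,0.0,0.142,0.04],[0.0002,0.0001,0.0017,0.0,0.001,0.143,0.04]]
```

View pics/st.png

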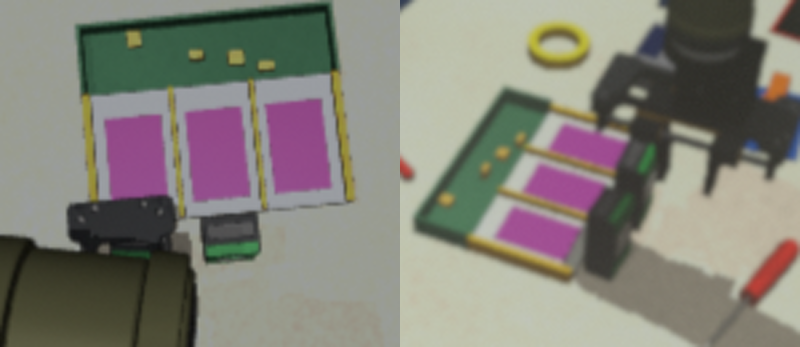

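Left half: one module stands before the middle bay at (231,237), the other before the left bay at (130,245), under the wrist. Right half confirms both stand square against the front edge. Next I turn the tool so both fingertips push, and re-check the offcuts, since one looks nudged.

Call:
play_rows([
  [[-0.02,0,0,0,0,0.143,0.02],[0,0,0,0,0,0.143,0.02],[0,0,0,0,0,0.143,0.02],[0,0,0,0,0,0.143,0.02],[0,0,0,0,0,0.143,0.02],[0,0,0,0,0,0.143,0.02],[0,0,0,0,0,0.143,0.02],[0,0,0,0,0,0.143,0.02],[0,0,0,0,0,0.143,0.02],[0,0,0,0,0,0.143,0.02],[0,0,0,0,0,0.143,0.02],[0,0,0,0,0,0,0.02]],
])

```text
time_s: 35.0
tool_pos: [0.3984, 0.024, 0.1684]
tool_rot: [179.7, 0.5, 6.1]
force: [0.0, 0.2, -0.2]
grip_width: 0.0198
grasp_force: 0.0
```

```bash
python3 chips.py; python3 plan.py 0.02 n:-.085,.08,.14,0,3 n:-.085,.08,.082,0,5; python3 m4.py scraper,.394,-.273
```

```text
top 27 plate [0.182 0.073] trough [0.185 0.073]
top 15 plate [0.161 0.013] trough [0.164 0.012]
top 25 plate [ 0.155 -0.027] trough [ 0.158 -0.027]
top 18 plate [ 0.144 -0.056] trough [ 0.146 -0.057]
side 20 plate [ 0.154 -0.017] trough [ 0.159 -0.027]
side 10 plate [0.162 0.015] trough [0.167 0.005]
side 22 plate [0.183 0.082] trough [0.188 0.073]
t 35.1 at [0.3984 0.0241 0.1685] [179.69   0.49   6.34] w 0.0199 F [-0.5 -0.1 -0. ]
3 rows: [[0.006,-0.0068,0.0094,0.002,0.003,0.0,0.02],[0.006,-0.0068,0.0094,0.002,0.003,0.001,0.02],[0.006,-0.0068,0.0095,0.002,0.002,0.0,0.02]]
5 rows: [[0.0,0.0,0.0116,0.0,0.0,0.0,0.02],[0.0,0.0,0.0116,0.0,0.0,0.0,0.02],[0.0,0.0,0.0116,0.0,0.0,0.0,0.02],[0.0,0.0,0.0116,0.0,0.0,0.0,0.02],[0.0,0.0,0.0116,0.0,0.0,0.0,0.02]]
scraper [('top', 0.79, 485), ('side', 0.5, 246)] [ 0.394  -0.2738] yaw 8.0 cost/view 0.108
```

The nudged offcut is still inside the trough (nest 0.185, 0.073). Now tip the left-bay module.

Call:
play_rows([
  [[0.006,-0.0068,0.0095,0.002,0.003,0,0.02],[0.006,-0.0068,0.0095,0.002,0.003,0,0.02],[0.006,-0.0068,0.0095,0.002,0.003,0,0.02],[0,0,0.0116,0,0,0,0.02],[0,0,0.0116,0,0,0,0.02],[0,0,0.0116,0,0,0,0.02],[0,0,0.0116,0,0,0,0.02],[0,0,0.0116,0,0,0,0.02],[0,0,0,0,0,0,0.02],[0,0,0,0,0,0,0.02]],
])

```text
time_s: 36.3
tool_pos: [0.4136, 0.0461, 0.0816]
tool_rot: [-179.9, 0.0, 6.2]
force: [-0.1, 0.6, 0.5]
grip_width: 0.0199
grasp_force: 0.0
```

Call:
play_rows([
  [[0.01,0,0,0,0,0,0.02],[0.01,0,0,0,0,0,0.02],[0.008,0,0,0,0,0,0.02],[0.006,0,0,0,0,0,0.02],[0.006,0,0,0,0,0,0.02],[0.006,0,0,0,0,0,0.02],[0.006,0,0,0,0,0,0.02],[0.006,0,0,0,0,0,0.02],[0.006,0,0,0,0,0,0.02],[0.006,0,0,0,0,0,0.02],[0.006,0,0,0,0,0,0.02],[0,0,0,0,0,0,0.02]],
])

```text
time_s: 37.5
tool_pos: [0.4903, 0.0546, 0.082]
tool_rot: [-179.9, -0.1, 6.2]
force: [0.0, -0.2, -0.8]
grip_width: 0.0201
grasp_force: 0.0
```

```bash
python3 plan.py 0.02 n:-.085,.08,.082,0
python3 - <<'E'
from fit import *
s=cam("side");c=cam("top")
f=s["frame"][140:270,270:420,::-1]; g=c["frame"][150:280,245:395,::-1]
cv2.imwrite("pics/tip.png",np.hstack([cv2.resize(x,(400,347),interpolation=cv2.INTER_CUBIC) for x in (g,f)]))
E
```

```text
t 37.5 at [0.4903 0.0546 0.082 ] [-1.7995e+02 -7.0000e-02  6.1600e+00] w 0.0201 F [ 0.  -0.2 -0.8]
2 rows: [[-0.0385,0.0001,0.0,0.0,-0.001,-0.001,0.02],[-0.0384,0.0,0.0,-0.001,0.0,-0.001,0.02]]
```

View pics/tip.png

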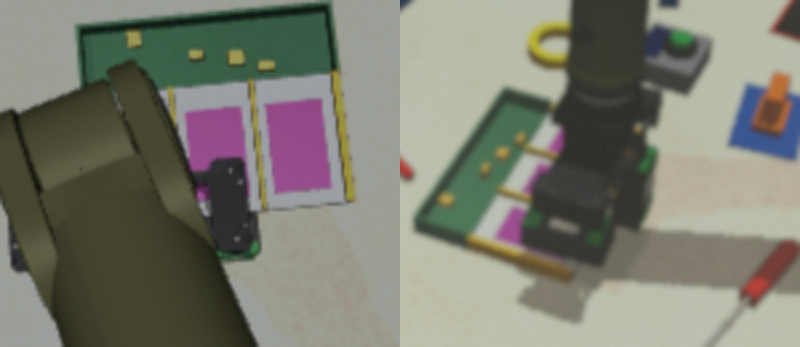

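The right half shows the left-bay module lying down with its label up at (565,225), and the other still standing. I'll raise, back off, and move to the middle one.

Call:
play_rows([
  [[0,0,-0.02,0,0,0,0.02],[0,0,-0.02,0,0,0,0.02],[-0.02,0,-0.02,0,0,0,0.02],[-0.03,0.02,0,0,0,0,0.02],[-0.03,0.03,0,0,0,0,0.02],[-0.01,0.03,0,0,0,0,0.02],[0,0,0.01,0,0,0,0.02],[0,0,0,0,0,0,0.02],[0,0,0,0,0,0,0.02],[0,0,0,0,0,0,0.02]],
])

```text
time_s: 38.6
tool_pos: [0.412, -0.0306, 0.1325]
tool_rot: [-179.9, 0.0, 6.3]
force: [-0.2, 0.5, 0.2]
grip_width: 0.0196
grasp_force: 0.0
```

```bash
python3 plan.py 0.02 n:-.085,-0.002,.082,0,4
cat > flat.py <<'E'
from fit import *
import sys
N=np.load("nest.npz")["N"]; c=cam("top"); s=cam("side")
FL=[(-.05,.05,-.025,.025,.012,.048)]
for yy in map(float,sys.argv[1:]):
    w=Rz(N[2])@[.038,yy,0]+[N[0],N[1],.03]; o=[];ps=[]
    for cc,nm in ((c,"top"),(s,"side")):
        q=masks(cc,nm,"module0",w,30,.3)
        if q: o.append((cc,q[1])); ps.append((nm,round(q[0],2),int(q[1].sum())))
    if o:
        x,f=fitbox(o,FL,(w[0],w[1],[.1])); l=Rz(N[2]).T@[x[0]-N[0],x[1]-N[1],0]; print(ps,"nest",l[:2].round(4),"yaw",np.degrees(x[2]-N[2]).round(1),"cost/view",round(f/len(o),3))
    else: print("none",yy)
f=s["frame"][140:270,270:420,::-1]; g=c["frame"][150:280,245:395,::-1]
cv2.imwrite("pics/flat.png",np.hstack([cv2.resize(x,(400,347),interpolation=cv2.INTER_CUBIC) for x in (g,f)]))
E
python3 flat.py .08
```

```text
t 38.6 at [ 0.412  -0.0306  0.1325] [-1.7988e+02  3.0000e-02  6.3400e+00] w 0.0196 F [-0.2  0.5  0.2]
4 rows: [[0.0026,0.0015,0.0126,-0.001,0.0,0.0,0.02],[0.0026,0.0015,0.0126,0.0,0.0,0.001,0.02],[0.0025,0.0014,0.0126,-0.001,0.0,0.0,0.02],[0.0026,0.0015,0.0126,0.0,0.0,0.0,0.02]]
[('top', 0.74, 875), ('side', 0.62, 646)] nest [0.024 0.078] yaw 2.9 cost/view 0.073
```

The first module fits as flat at nest (0.024, 0.078), yaw 3°. Now tip the second.

Call:
play_rows([
  [[0.0026,0.0015,0.0126,0,0,0,0.02],[0.0026,0.0015,0.0126,0,0,0,0.02],[0.0026,0.0015,0.0126,0,0,0,0.02],[0.0026,0.0015,0.0126,0,0,0,0.02],[0,0,0,0,0,0,0.02],[0,0,0,0,0,0,0.02]],
])

```text
time_s: 39.4
tool_pos: [0.4225, -0.0363, 0.0822]
tool_rot: [-179.9, 0.0, 6.2]
force: [0.9, 1.0, -0.3]
grip_width: 0.0201
grasp_force: 0.0
```

Call:
play_rows([
  [[0.01,0,0,0,0,0,0.02],[0.01,0,0,0,0,0,0.02],[0.008,0,0,0,0,0,0.02],[0.006,0,0,0,0,0,0.02],[0.006,0,0,0,0,0,0.02],[0.006,0,0,0,0,0,0.02],[0.006,0,0,0,0,0,0.02],[0.006,0,0,0,0,0,0.02],[0.006,0,0,0,0,0,0.02],[0.006,0,0,0,0,0,0.02],[0.006,0,0,0,0,0,0.02],[0,0,0,0,0,0,0.02]],
])

```text
time_s: 40.6
tool_pos: [0.499, -0.0284, 0.0822]
tool_rot: [-179.9, -0.0, 6.2]
force: [0.2, 0.1, -0.7]
grip_width: 0.0204
grasp_force: 0.0
```

Call:
play_rows([
  [[0,0,-0.02,0,0,0,0.01],[0,0,-0.02,0,0,0,0],[-0.02,0.03,-0.02,0,0,0,0],[-0.02,0.04,0,0,0,0,0],[0,0.04,0,0,0,0,0],[0,0.04,0,0,0,0,0],[0,0.04,0,0,0,0,0],[0,0,0,0,0,0,0],[0,0,0,0,0,0,0],[0,0,0,0,0,0,0]],
])

```text
time_s: 41.6
tool_pos: [0.4789, -0.2205, 0.142]
tool_rot: [-180.0, 0.0, 6.3]
force: [1.5, -0.1, 0.1]
grip_width: 0.0003
grasp_force: 0.0
```

```bash
python3 flat.py .08 0; python3 plan.py 0 .5456,-.3088,.1,6,4
```

```text
[('top', 0.93, 804), ('side', 0.89, 648)] nest [0.025  0.0787] yaw 4.3 cost/view 0.09
[('top', 0.84, 794), ('side', 0.89, 648)] nest [ 0.027  -0.0009] yaw -0.4 cost/view 0.534
t 41.9 at [ 0.4789 -0.2213  0.1422] [1.7997e+02 3.0000e-02 6.2700e+00] w 0.0004 F [ 0.6  0.9 -0.6]
4 rows: [[0.0142,0.0236,0.0106,0.0,0.0,0.001,0.0],[0.0142,0.0235,0.0105,0.0,0.0,0.001,0.0],[0.0142,0.0235,0.0106,0.0,0.0,0.002,0.0],[0.0143,0.0235,0.0105,0.001,0.001,0.001,0.0]]
```

View pics/flat.png

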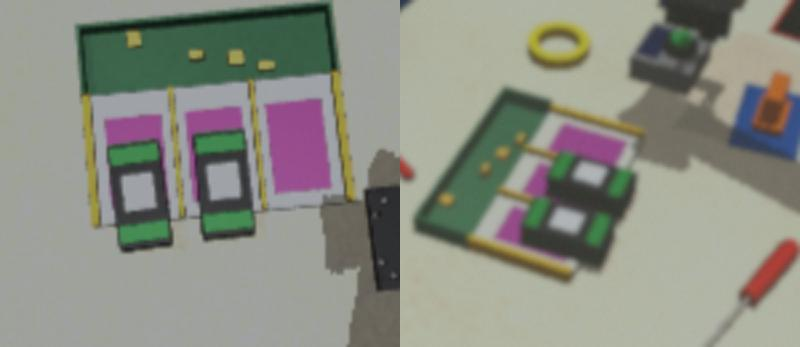

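Both modules lie flat in the left and middle bays, terminals up, at (140,195) and (223,185). Four offcuts are in the trough and the scraper is on its pad. Next, over the button.

Call:
play_rows([
  [[0.0142,0.0236,0.01,0,0,0,0],[0.0142,0.0236,0.01,0,0,0,0],[0.0142,0.0236,0.01,0,0,0,0],[0.0142,0.0236,0.01,0,0,0,0],[0,0,0.01,0,0,0,0],[0,0,0.01,0,0,0,0],[0,0,0.01,0,0,0,0],[0,0,0,0,0,0,0],[0,0,0,0,0,0,0]],
])

```text
time_s: 42.8
tool_pos: [0.5452, -0.309, 0.0723]
tool_rot: [180.0, 0.0, 6.2]
force: [0.4, 0.8, 0.8]
grip_width: 0.0004
grasp_force: 0.0
```

```bash
python3 plan.py 0 .5456,-.3088,.06,6,2
python3 - <<'E'
from fit import *
s=cam("side")
f=s["frame"].astype(int); g=((f[...,1]-f[...,0]>25)&(f[...,1]-f[...,2]>15)).astype(np.uint8)
n,l,st,ce=cv2.connectedComponentsWithStats(g)
for i in range(1,n):
    if st[i,4]>15 and 340<ce[i][0]<420 and ce[i][1]<180: print(st[i],[at(s,ce[i],z).round(4).tolist() for z in (.045,.05,.055)])
E
```

```text
t 42.8 at [ 0.5452 -0.309   0.0723] [1.7999e+02 4.0000e-02 6.2500e+00] w 0.0004 F [0.4 0.8 0.8]
2 rows: [[0.0002,-0.0001,0.0061,0.0,0.0,0.002,0.0],[0.0002,-0.0001,0.0062,0.0,0.001,0.002,0.0]]
```

Position is good. Press down gradually and watch the force.

Call:
play_rows([
  [[0,0,0.006,0,0,0,0],[0,0,0.005,0,0,0,0],[0,0,0.004,0,0,0,0],[0,0,0.003,0,0,0,0],[0,0,0,0,0,0,0],[0,0,0,0,0,0,0]],
])

```text
time_s: 43.45
tool_pos: [0.5459, -0.3099, 0.0563]
tool_rot: [179.9, 0.0, 6.2]
force: [-4.3, 1.2, 14.8]
grip_width: 0.0006
grasp_force: 7.2
```

Call:
play_rows([
  [[0,0,0.001,0,0,0,0],[0,0,0,0,0,0,0],[0,0,0,0,0,0,0]],
])

```text
time_s: 43.75
tool_pos: [0.5459, -0.3099, 0.0562]
tool_rot: [179.9, 0.1, 6.2]
force: [-6.3, 1.8, 18.7]
grip_width: 0.0004
grasp_force: 9.7
```

Call:
play_rows([
  [[0,0,-0.01,0,0,0,0],[0,0,-0.02,0,0,0,0],[0,0,-0.03,0,0,0,0],[0,0,-0.03,0,0,0,0],[0,0,-0.03,0,0,0,0],[0,0,0,0,0,0,0],[0,0,0,0,0,0,0],[0,0,0,0,0,0,0]],
])

```text
time_s: 44.55
tool_pos: [0.5446, -0.3095, 0.1715]
tool_rot: [-179.9, 0.1, 6.2]
force: [-0.6, 0.2, -0.0]
grip_width: 0.0001
grasp_force: 0.0
```

```bash
python3 flat.py .08 0; python3 chips.py; python3 m4.py scraper,.394,-.273
python3 - <<'E'
from fit import *
s=cam("side"); f=s["frame"][110:240,300:450,::-1]
cv2.imwrite("pics/fin.png",cv2.resize(f,None,fx=4,fy=4,interpolation=cv2.INTER_CUBIC))
E
```

```text
[('top', 0.82, 810), ('side', 0.72, 671)] nest [0.0238 0.0778] yaw 3.0 cost/view 0.073
[('top', 0.62, 736), ('side', 0.72, 671)] nest [ 0.026  -0.0014] yaw -3.7 cost/view 0.562
top 28 plate [0.182 0.073] trough [0.185 0.073]
top 15 plate [0.161 0.013] trough [0.164 0.012]
top 25 plate [ 0.155 -0.027] trough [ 0.158 -0.027]
top 18 plate [ 0.144 -0.056] trough [ 0.146 -0.057]
side 10 plate [ 0.144 -0.051] trough [ 0.148 -0.061]
side 18 plate [ 0.155 -0.018] trough [ 0.16  -0.028]
side 22 plate [ 0.113 -0.039] trough [ 0.117 -0.05 ]
side 8 plate [0.162 0.016] trough [0.167 0.006]
side 27 plate [0.111 0.04 ] trough [0.115 0.031]
side 20 plate [0.183 0.081] trough [0.188 0.073]
scraper [('top', 0.85, 429), ('side', 0.8, 227)] [ 0.3941 -0.2722] yaw 10.3 cost/view 0.167
```

View pics/fin.png

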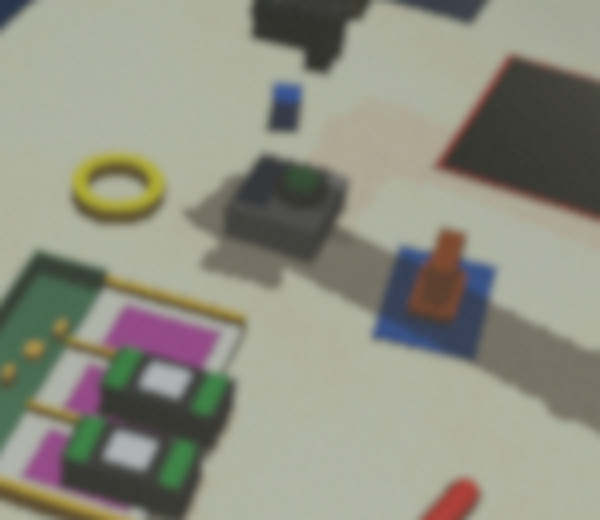

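The view shows everything in place and the button up at (302,183). To be sure it bottomed out rather than my fingers catching the rim, I'll press again slowly and read force against depth.

Call:
play_rows([
  [[0,0,0.03,0,0,0,0],[0,0,0.03,0,0,0,0],[0,0,0.03,0,0,0,0],[0,0,0.018,0,0,0,0],[0,0,0,0,0,0,0],[0,0,0,0,0,0,0]],
])

```text
time_s: 45.8
tool_pos: [0.5461, -0.3097, 0.0659]
tool_rot: [180.0, -0.0, 6.2]
force: [0.3, -0.4, 0.4]
grip_width: 0.0008
grasp_force: 0.0
```

Call:
play_rows([
  [[0,0,0.003,0,0,0,0],[0,0,0,0,0,0,0],[0,0,0,0,0,0,0]],
])

```text
time_s: 46.1
tool_pos: [0.5459, -0.3099, 0.0629]
tool_rot: [179.9, -0.0, 6.2]
force: [-0.2, -0.0, -0.1]
grip_width: 0.0004
grasp_force: 0.0
```

Call:
play_rows([
  [[0,0,0.003,0,0,0,0],[0,0,0,0,0,0,0],[0,0,0,0,0,0,0]],
])

```text
time_s: 46.4
tool_pos: [0.546, -0.3099, 0.0596]
tool_rot: [180.0, -0.0, 6.2]
force: [0.5, -0.4, 3.8]
grip_width: 0.0004
grasp_force: 1.5
```

The spring shows: contact at about 0.062 m, 3.8 N at 0.0596 m, hard stop at 0.056 m. So the earlier press went all the way down. I'll press fully once more and let go.

Call:
play_rows([
  [[0,0,0.003,0,0,0,0],[0,0,0.002,0,0,0,0],[0,0,0,0,0,0,0],[0,0,0,0,0,0,0],[0,0,-0.01,0,0,0,0],[0,0,-0.02,0,0,0,0],[0,0,-0.03,0,0,0,0],[0,0,-0.03,0,0,0,0],[0,0,-0.03,0,0,0,0],[0,0,0,0,0,0,0],[0,0,0,0,0,0,0],[0,0,0,0,0,0,0]],
])

```text
time_s: 47.6
tool_pos: [0.5445, -0.3095, 0.1724]
tool_rot: [-179.9, 0.2, 6.2]
force: [0.2, 0.3, -0.2]
grip_width: 0.0006
grasp_force: 0.0
```

```bash
python3 -c "
from cell import sign_off
print(sign_off())"
```

```text
the job is handed in; nothing more can be done
None
```

The job is handed in, though sign-off returned no verdict: all four offcuts are in the trough, the scraper is on its pad, both modules lie flat in the left and middle bays with terminals up, and the start button was pressed fully down (twice, the second to confirm the stop) and released.

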